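# Lock a sleeve under the indexed keeper

### The job

One of the two loose sleeves fits over the gauge pin of the green fixture: slide that one all the way down onto the pin and leave the sleeve that is too tight standing on the bench. Then pull up the red plunger knob, slide the carriage one hole towards the gauge pin so that its fork covers the sleeve, and let the pin drop fully home in that next hole. Finish while still holding the knob between the fingers, with the pin home, and do not disturb the spring clamp or the sanding block.

Things in the scene. Friction and masses are not known exactly. Their poses are not given: they have to be found in the camera images.
- fixture: Green base plate 100 x 300 x 10 mm, fixed to the bench. Origin at the centre of its underside; y runs along the steel rail towards the gauge pin, z up. The rail (24 mm wide, top 30 mm above the bench, y = -130 to +60 mm) has three index holes, at y = -75, -25 and +25 mm. The aluminium carriage (52 x 60 mm, top 59 mm above the bench) rides on it and starts at the first hole.
- next_hole (a point): Mouth of the middle index hole in the top of the rail, 30 mm above the bench: the one to move to, 50 mm ahead of the knob's axis at the start.
- fork_tip (a point): Midway between the two tips of the yellow fork on the carriage, at the fork's underside (54 mm above the bench, 5 mm thick). The tips lie 123 mm ahead of the knob's axis: 52 mm short of the gauge pin's axis at the start, over the rim of a seated sleeve (4 mm clear of it) at the next hole. A sleeve that is not fully down is in the fork's way.
- gauge_foot (a point): Foot of the upright steel gauge pin, on its axis, on the top of the base plate (10 mm above the bench), at y = +100 mm in the fixture. The pin is 21 mm in diameter and 32 mm high, its top 6 mm tapered to 12 mm.
- sleeve_wide: Loose brass sleeve, an upright tube 36 mm outside, 24 mm bore, 40 mm high, 0.08 to 0.17 kg: it fits the gauge pin. Origin at the centre of its lower end, z along the tube. Fully seated, its lower end rests on the base plate; its top is then 50 mm above the bench.
- sleeve_tight: Loose steel sleeve, an upright tube 36 mm outside, 16 mm bore, 40 mm high, about 0.15 kg: too tight for the gauge pin. Origin at the centre of its lower end, z along the tube. The two sleeves may stand in either place.
- knob: Round red knob of the spring plunger on top of the carriage, 26 mm diameter, 22 mm high, round about a vertical axis; origin at its centre, 86 mm above the bench when the pin is home, 16 mm clear of the carriage's top beneath except for a 17 mm wide steel collar. It lifts straight up with the pin and travels along the fixture's y axis with the carriage.
- plunger (a joint): Lift of the plunger, 0 (pin home in a hole) to 0.016 m (fully up). A spring pulls it down with about 4.5 N at 0 and 7 N at full lift. Lift it more than 10 mm to free the carriage; resting on the rail between holes it reads 0.010. Its round tip drops into a hole when within about 3 mm of its middle.
- carriage (a joint): Position of the carriage along the fixture's y axis: 0 at the first hole (start), 0.050 m at the next hole, 0.100 m at the last. Sliding it takes about 2 N; the pin has 1.5 mm of play in a hole.
- spring_clamp: Black spring clamp with orange tips, 55 x 119 x 26 mm, lying loose on the bench as a bystander; origin at the centre of its underside.
- sanding_block: Dark sanding block, 67 x 122 x 32 mm, lying loose on the bench as a bystander; origin at the centre of its underside.
There are look-alikes about, which are no part of the job. Of the things shaped like the sleeve_tight, the steel one is meant.

How it is judged:
On the way, in this order (a step that is already met when the one before it is completed fails the run):
1. the sleeve that fits is fully down on the gauge pin (horizontal distance between sleeve_wide and gauge_foot below 0.005 m and z of sleeve_wide in the frame of fixture below 0.0135 m and angle between sleeve_wide's own z axis and vertical below 0.08 rad), for 0.2 s.
2. the plunger is pulled, its pin clear of the first hole (value of joint plunger above 0.008 m), for 0.1 s.
At the end, for the whole second after the job is handed in: Brass sleeve at rest fully down on the gauge pin (5 mm, 0.08 rad); carriage at the next hole (0.050 m, 3 mm either way), plunger below 2.5 mm; steel sleeve upright on the bench; fingers hold the knob (over 1 N, grasp point within 20 mm of its centre) (all of step 1 and value of joint carriage between 0.047 and 0.053 m and value of joint plunger below 0.0025 m and contact force between the fingers and knob above 1 N and distance between the grasp point and knob below 0.02 m and height (world z) of sleeve_tight below 0.005 m and angle between sleeve_tight's own z axis and vertical below 0.1 rad and linear speed of sleeve_wide below 0.03 m/s); the arm keeps its last pose, push and grip.
It fails at once if the spring clamp is pushed more than 30 mm from its place (distance of spring_clamp from where it was at the start of the episode above 0.03 m).
It fails at once if the sanding block is pushed more than 30 mm from its place (distance of sanding_block from where it was at the start of the episode above 0.03 m).
It also fails if it takes over 48 s, if anything falls off the work surface, if the arm or the gripper's body presses on something with over 40 N, if the wrist force passes 120 N, or if a joint passes its speed limit or range.

### The arm

A 6-joint arm with a two-finger parallel gripper is mounted at the origin on the work surface; the furniture and walls round the work are solid. World frame = base frame: x ahead of the robot, y to its left, z up, the work surface at z = 0. Lengths are in m, angles in rad, forces in N, time in s.
With the tool pointing down it reaches from about 0.35 to 0.975 m from the base axis. Payload 4.9 kg.
Tool frame: the origin (TCP) lies midway between the tips of the shut fingers; the grasp point (between the pads) lies 19 mm behind it; z points along the fingers, x is the direction in which the jaws open and shut, and the axes are right-handed (so a half turn about z gives the same grasp; the last joint's range is limited). The gripper opens to 85 mm and grips with 20 to 120 N. Pads are 22 mm wide; open, the fingers measure 114 mm over their backs; the gripper's body (76 mm by 85 mm) begins 54 mm behind the grasp point. The pads swing forward as they close: fully open they stand 13 mm farther back than shut.
Start: joints at [1.064, 0.053, 1.613, -0, 1.476, -0.119], TCP at [0.236, 0.579, 0.201] pointing down, gripper open.
Joint ranges: [-3.01, 3.01], [-1.01, 2.22], [0.06, 2.58], [-1.02, 4.17], [0.09, 2.62], [-3.14, 3.14]. Speed limits (rad/s): [2.57, 2.57, 3.14, 3.14, 3.14, 3.14].

### API

Orientations are given as a rotation vector (axis times angle).
In Python, from station import ctrl gives the robot as it stands.
- The arm moves only by the tool step_arm, never from a script. Its argument "increments" is text: rows parted by semicolons, each of 6 numbers parted by spaces: the shift along the tool's x, y, z as a fraction of full scale, then the turn, a rotation vector about the tool's x, y, z as a fraction of full scale. In form: x y z rx ry rz; .... A call has 1 to 12 rows; each row shifts and turns the commanded pose from where the row before left it, along the tool's axes as they then stand; what a row does not reach is not made up. Full scale, the value 1, is 0.025 m for a shift and 0.1 rad for a turn. A row lasts 1/12 s, in which the tool goes at most 41.7 mm and 7.16 degrees, less where a joint would pass 70% of its speed; a pose out of reach is approached as far as the arm can. A call with a number of a shift or a turn outside -1 to 1 is refused whole. A call with a gripper value outside its range is refused whole. "fingers" is the opening, from -1 (shut) to 1 (fully open), so that 0 is half open, set as the call begins (left out, the last holds). The fingers move at their own pace and stop on an object; "newtons" is the grip in N (left out, the last holds). Time passes only in rows, so rows that do not move let the fingers close. It gives the time, the measured TCP pose, the force and the opening at its end, in the units of the state.
- ctrl.get_obs(): the state, without advancing time (a new reading comes with each control period).
- ctrl.get_image(name): name is "side" or "top"; returns a dict with "pixels" (480x640x3 uint8, red, green, blue), "intrinsics" (3x3 intrinsics, pixels), "eye" and "orientation" of the camera in the world. Camera axes: x right, y down, z forward; pixel columns grow to the right and rows downward; lengths in m; the calibration is good to about 2 mm. A picture is of the moment at which its call begins. There is no depth.
- ctrl.finish_job(): hands the job in, once; it reports no verdict.
The state is a dict: "t": time; "q": joint angles; "dq": joint speeds; "effort": joint torques, N m; "tool_pos": TCP position; "tool_rot": TCP orientation; "contact_force": force on the tool from outside, world axes, zero at the start; "wrist_torque": the same for the moment, N m; "opening": finger opening in m.
Only numpy, scipy, OpenCV 4.12 (cv2) and the standard library are available. Lean on these libraries where they do the work, as an engineer would, in place of code of your own. Each camera call takes 0.05 s, during which the arm holds its last target.

## Working session

There is one attempt and no reset: what is moved stays moved. The work goes in short steps, Python scripts to look and compute and a tool call to move; the robot and the scene stay as the last step left them, time stands still between calls to the robot, and variables do not carry over. Pictures are saved under pics/ and viewed, and the job is handed in when it is done.

Besides the shell and the picture viewer there is one more tool, called after ">>>" as name(argument=value, ...) on one line, values as JSON. step_arm: Moves the arm, as the interface text tells. Shift numbers are shares of 0.025 m and turn numbers shares of 0.1 rad, none past 1 either way. Its arguments: {"type":"object","properties":{"increments":{"type":"string"},"fingers":{"type":"number"},"newtons":{"type":"number"}},"required":["increments"]}

```bash
mkdir -p pics; python3 - <<'E'
from station import ctrl
import cv2,pickle
o=ctrl.get_obs();print({k:(v.round(4).tolist() if hasattr(v,'round') and hasattr(v,'tolist') else v) for k,v in o.items()})
for n in("side","top"):
    d=ctrl.get_image(n);pickle.dump(d,open(f'pics/{n}0.pkl','wb'))
    cv2.imwrite(f'pics/{n}0.png',d["pixels"][:,:,::-1]);print(n,d["intrinsics"],d["eye"],d["orientation"])
E
```

```text
{'t': 0.0, 'q': [1.064, 0.0534, 1.6143, -0.0, 1.476, -0.119], 'dq': [-0.0003, -0.0004, 0.0009, -0.001, -0.0011, 0.0003], 'effort': [-0.0008, -39.3673, -37.0179, -0.0002, 0.0067, -0.0], 'tool_pos': [0.236, 0.578, 0.2001], 'tool_rot': [2.6071, 1.7513, -0.0028], 'contact_force': [-0.2909, 1.2085, -0.3076], 'wrist_torque': [-0.028, 0.0247, 0.0229], 'opening': 0.08550304106352706}
side [[604.87800686   0.         319.60979399]
 [  0.         604.87800686 234.99967281]
 [  0.           0.           1.        ]] [0.31511961 1.03263442 0.97403192] [-0.27174876  2.78020065 -1.25945112]
top [[494.41988756   0.         322.84110668]
 [  0.         494.41988756 240.22093679]
 [  0.           0.           1.        ]] [ 0.46630366 -0.02423202  1.426365  ] [-2.1749126   2.20635969 -0.0074206 ]
```

```bash
ls -la .
```

```text
total 12
drwxr-xr-x  3 agent agent 4096 Dec  7 09:34 .
drwxr-xr-x 23 root  root  4096 Dec  7 09:34 ..
drwxr-xr-x  2 agent agent 4096 Dec  7 09:35 pics
```

View pics/side0.png

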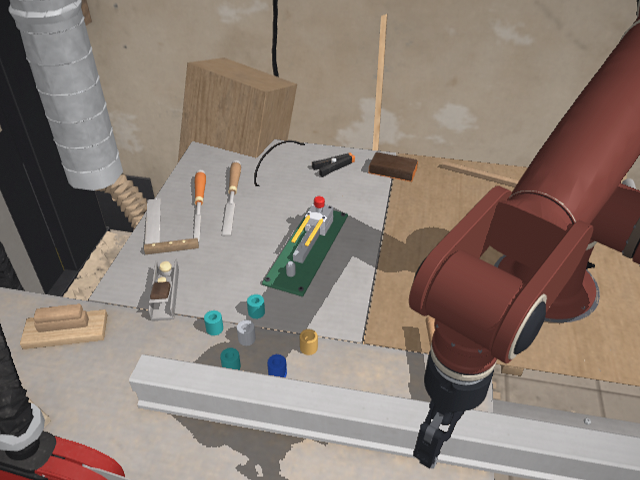

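View pics/top0.png

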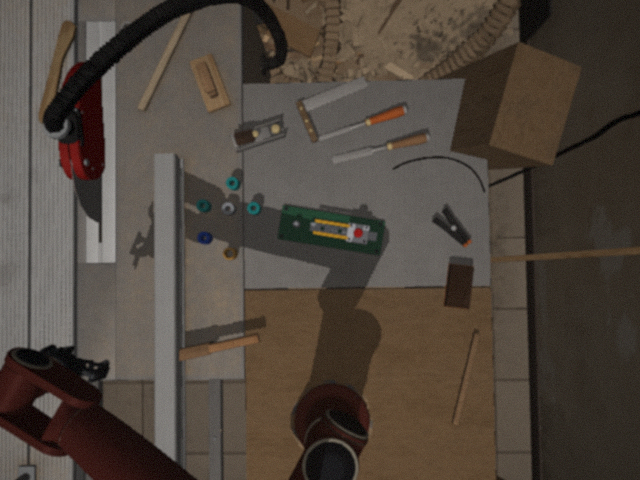

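```bash
cat > h.py <<'E'
import numpy as np,cv2,pickle
from scipy.spatial.transform import Rotation as R
def load(n): return pickle.load(open(f'pics/{n}.pkl','rb'))
def bp(d,u,v,z):
    K=d["intrinsics"];r=R.from_rotvec(d["orientation"]).as_matrix()@np.linalg.solve(K,[u,v,1.]);e=np.array(d["eye"])
    return e+r*(z-e[2])/r[2]
def pj(d,p):
    c=R.from_rotvec(d["orientation"]).as_matrix().T@(np.asarray(p,float)-d["eye"]);q=d["intrinsics"]@c;return q[:2]/q[2]
def crop(d,x0,y0,w,h,s,name,lines=()):
    im=d["pixels"][y0:y0+h,x0:x0+w,::-1];im=cv2.resize(im,None,fx=s,fy=s,interpolation=cv2.INTER_CUBIC)
    cv2.imwrite(name,im)
E
python3 - <<'E'
from h import *
s=load('side0');t=load('top0')
crop(s,190,180,200,200,4,'pics/c1.png') if 0 else crop(s,190,185,190,200,3,'pics/c1.png')
crop(t,180,165,220,110,3.6,'pics/c2.png')
print(bp(t,320,230,0),bp(s,290,270,.01),bp(t,296,224,.042))
for u,v in[(309,348),(246,340)]: print('side',bp(s,u,v,0))
E
```

```text
[0.54497098 0.02226477 0.        ] [0.56663051 0.08540426 0.01      ] [0.56057334 0.08813305 0.042     ]
side [0.48072054 0.28560516 0.        ]
side [0.61079087 0.29063083 0.        ]
```

View pics/c1.png

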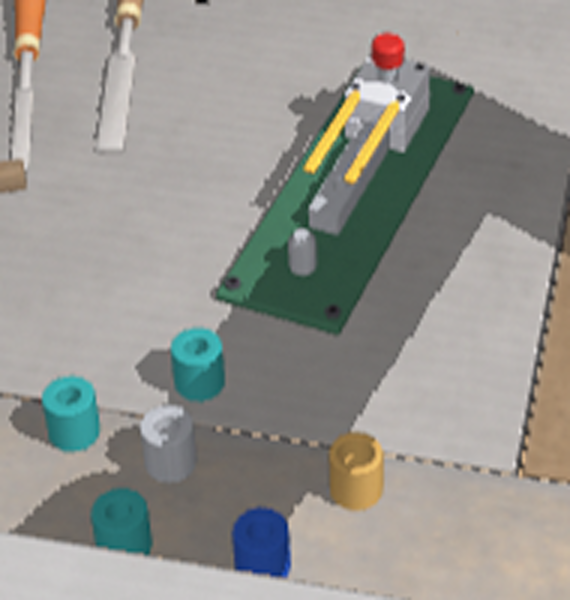

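View pics/c2.png

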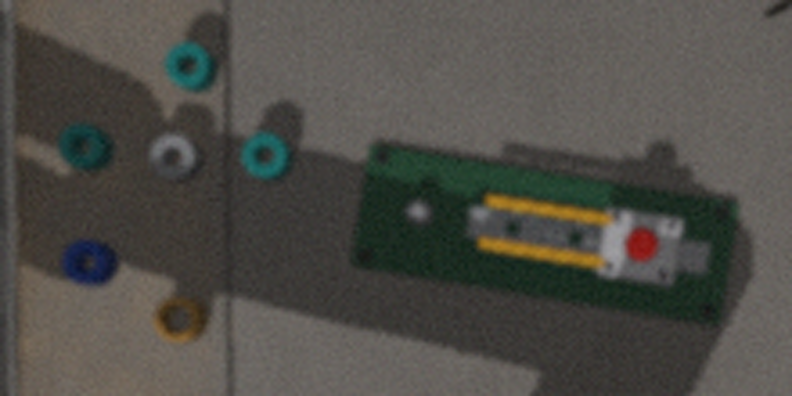

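```bash
cat > meas.py <<'E'
from h import *
from scipy.optimize import least_squares
def run(sn,tn):
    s=load(sn);t=load(tn)
    def cyl(d,x,y,z0,z1,r):
        a=np.linspace(0,2*np.pi,60);return np.array([pj(d,[x+r*np.cos(k),y+r*np.sin(k),z]) for z in(z0,z1) for k in a])
    def blob(d,lo,hi,box,show=0):
        hsv=cv2.cvtColor(d["pixels"],cv2.COLOR_RGB2HSV);m=cv2.inRange(hsv,lo,hi);x0,y0,x1,y1=box
        k=np.zeros_like(m);k[y0:y1,x0:x1]=m[y0:y1,x0:x1];n,l,st,c=cv2.connectedComponentsWithStats(k)
        i=1+np.argmax(st[1:,4]);return c[i],st[i]
    return s,t,cyl,blob
E
python3 - <<'E'
from meas import *
s,t,cyl,blob=run('side0','top0')
for n,d,b in[('brass side',s,(290,320,330,365)),('brass top',t,(215,240,245,265))]:
    print(n,blob(d,(12,80,60),(28,255,255),b))
for n,d,b in[('knob side',s,(305,185,335,220)),('knob top',t,(340,220,375,245))]:
    print(n,blob(d,(0,140,60),(8,255,255),b))
for n,d,b in[('green side',s,(255,195,355,300)),('green top',t,(270,195,395,265))]:
    c,st=blob(d,(50,60,20),(85,255,255),b);print(n,c,st)
E
```

```text
brass side (array([308.34152334, 341.63882064]), array([300, 329,  18,  26, 407], dtype=int32))
brass top (array([229.36036036, 253.47747748]), array([222, 247,  16,  13, 111], dtype=int32))
knob side (array([318.73786408, 201.63106796]), array([314, 196,  11,  12, 103], dtype=int32))
knob top (array([357.875, 232.625]), array([354, 229,   8,   8,  48], dtype=int32))
green side [302.72280244 259.7924282 ] [ 262  211   86   85 2298]
green top [324.88450704 228.93521127] [ 279  206  105   49 2130]
```

```bash
cat > fit.py <<'E'
from meas import *
s,t,cyl,blob=run('side0','top0')
def cen(d,x,y,z0,z1,r):
    p=cyl(d,x,y,z0,z1,r);h=cv2.convexHull((p*64).astype(np.int32))
    m=cv2.moments(h.astype(np.float32));return np.array([m['m10']/m['m00'],m['m01']/m['m00']])/64, p.min(0),p.max(0)
if __name__=='__main__':
    # brass: side hull centroid and bbox; top: bbox 
    f=lambda q:cen(s,q[0],q[1],0,.04,.018)[0]-[308.84,341.9]
    r=least_squares(f,[.48,.28]);print('brass side',r.x,cen(s,*r.x,0,.04,.018))
    f=lambda q:cen(t,q[0],q[1],0,.04,.018)[0]-[229.9,254]
    r2=least_squares(f,[.48,.28]);print('brass top',r2.x,cen(t,*r2.x,0,.04,.018))
    for d,c in((s,(319.2,202.1)),(t,(358.4,233.1))):
        r=least_squares(lambda q:cen(d,q[0],q[1],.075,.097,.013)[0]-c,[.55,-.05]);print('knob',r.x,cen(d,*r.x,.075,.097,.013))
    # fixture corners picked from crops
    pc=np.array([[375,142],[737,200],[714,322],[352,266]])/3.6+[180,165]
    P=[bp(t,*q,.01) for q in pc];print(np.array(P).round(4)); 
    for i in range(4): print(np.linalg.norm(P[i]-P[(i+1)%4]))
    ps=np.array([[214,297],[341,334],[475,91]])/3+[190,185]
    Q=[bp(s,*q,.01) for q in ps];print(np.array(Q).round(4)); print(np.linalg.norm(Q[0]-Q[1]),np.linalg.norm(Q[1]-Q[2]))
    print('pin top',bp(t,418/3.6+180,211/3.6+165,.042),bp(s,301/3+190,233/3+185,.042))
E
python3 fit.py
```

```text
brass side [0.48 0.28] (array([309.82880352, 339.49732083]), array([300.64593269, 326.06810158]), array([318.86503433, 353.05797967]))
brass top [0.48 0.28] (array([229.85216262, 253.68439747]), array([222.12776141, 247.26288305]), array([237.65682758, 260.0322688 ]))
knob [ 0.55 -0.05] (array([309.14366573, 208.00906617]), array([303.53553636, 200.89799679]), array([314.70415139, 215.16631975]))
knob [ 0.55 -0.05] (array([345.54794299, 225.95151481]), array([340.7141836 , 220.93110093]), array([350.45138533, 231.00506317]))
[[ 0.6197  0.1242  0.01  ]
 [ 0.5686 -0.1637  0.01  ]
 [ 0.472  -0.1438  0.01  ]
 [ 0.5207  0.1437  0.01  ]]
0.2924052834677107
0.09869724381216091
0.29159244471411555
0.10091911499067736
[[ 0.6187  0.1407  0.01  ]
 [ 0.5191  0.1586  0.01  ]
 [ 0.4677 -0.1332  0.01  ]]
0.10126302177848219 0.29634448225911675
pin top [0.561663   0.08780709 0.042     ] [0.56284685 0.09415022 0.042     ]
```

```bash
sed -i 's/r=least_squares(\(.*\),\[.48,.28\])/r=least_squares(\1,[.48,.28],diff_step=1e-2)/;s/r2=least_squares(f,\[.48,.28\])/r2=least_squares(f,[.48,.28],diff_step=1e-2)/;s/\[.55,-.05\])/[.55,-.05],diff_step=2e-2)/' fit.py; python3 fit.py | head -4
python3 - <<'E'
from h import *
s=load('side0');t=load('top0')
crop(s,255,190,100,110,5.4,'pics/c3.png')
crop(t,270,190,130,80,6,'pics/c4.png')
E
```

```text
brass side [0.48069148 0.2863062 ] (array([308.83997982, 341.90005714]), array([299.61173541, 328.41736521]), array([317.90044501, 355.51066962]))
brass top [0.47909427 0.27987032] (array([229.89981864, 254.00076723]), array([222.17568891, 247.58331937]), array([237.70382615, 260.35330017]))
knob [ 0.53120018 -0.07659321] (array([319.19968683, 202.10037433]), array([313.71083374, 195.08104195]), array([324.72276479, 209.16032148]))
knob [ 0.53008814 -0.08443376] (array([358.40048098, 233.10047278]), array([353.43257143, 228.11995341]), array([363.39881669, 238.09360109]))
```

View pics/c3.png

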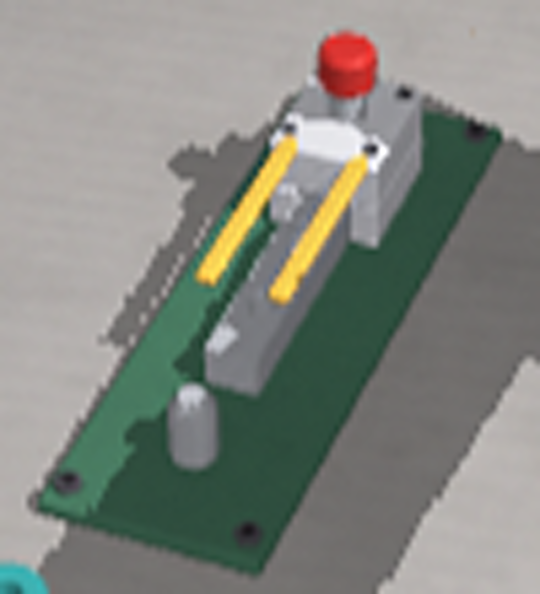

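View pics/c4.png

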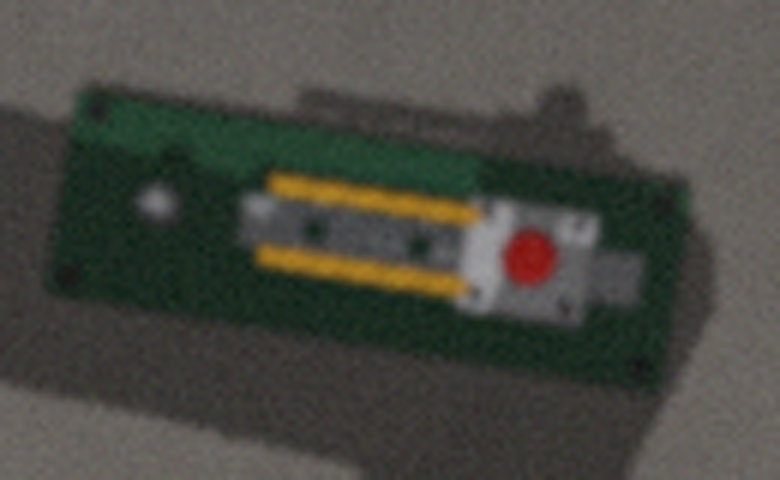

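```bash
python3 - <<'E'
from h import *
s=load('side0');t=load('top0')
T=np.array([.236,.578,.2001]);Rt=R.from_rotvec([2.6071,1.7513,-.0028]).as_matrix();print(Rt.round(3))
for n,d,b in(('s',s,(380,370,110,110)),('t',t,(0,330,130,80))):
    im=d["pixels"].copy()
    x0,y0,w,h=b
    c=cv2.resize(im[y0:y0+h,x0:x0+w,::-1],None,fx=6,fy=6,interpolation=cv2.INTER_CUBIC)
    # fingers open: tips at tcp -13mm z ; inner face +-42.5, outer +-57 mm ; pad width 22
    for zz in(-.013,-.019-.013):
      for sx in(-1,1):
        for ax in(.0425,.057):
          for ay in(-.011,.011):
            q=pj(d,T+Rt@[sx*ax,ay,zz]); q=(q-[x0,y0]+.5)*6
            cv2.circle(c,tuple(int(k) for k in q),3,(0,255,255) if ax<.05 else (255,0,255),-1)
    cv2.imwrite(f'pics/g_{n}.png',c)
E
```

```text
[[ 0.378  0.926 -0.001]
 [ 0.926 -0.378 -0.002]
 [-0.002 -0.    -1.   ]]
```

View pics/g_s.png

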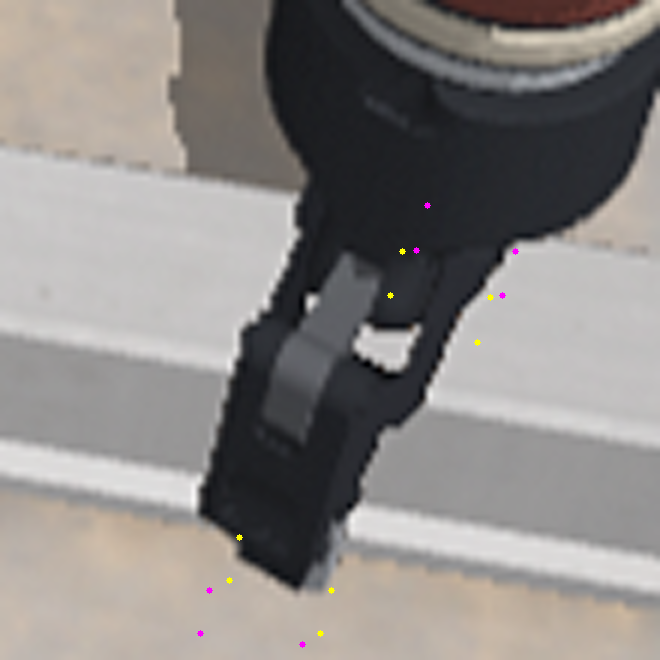

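View pics/g_t.png

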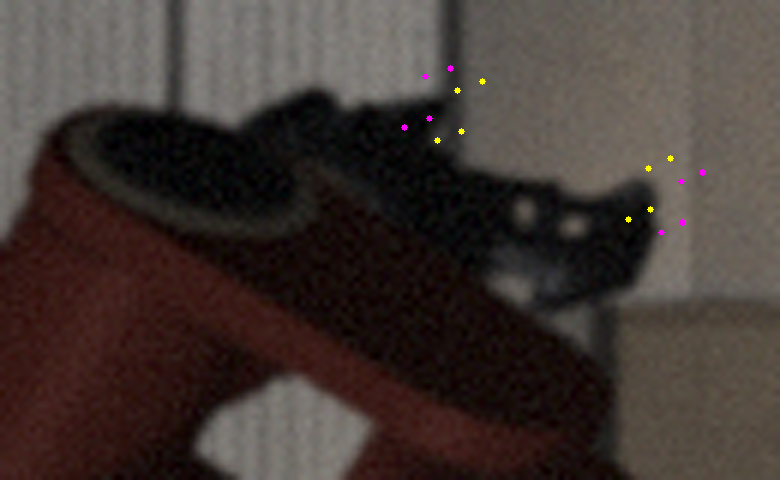

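```bash
python3 - <<'E'
from h import *
s=load('side0');t=load('top0')
def tri(ps,pt):
    A=[];b=[]
    for d,p in((s,ps),(t,pt)):
        r=bp(d,*p,0)-np.array(d["eye"]);r/=np.linalg.norm(r);M=np.eye(3)-np.outer(r,r);A.append(M);b.append(M@d["eye"])
    x,res,_,_=np.linalg.lstsq(np.vstack(A),np.hstack(b),rcond=None);return x.round(4),res
# beam far-end corner: side (131,378)? top (154,155)
crop(s,120,340,120,80,6,'pics/b1.png');crop(t,140,140,60,60,8,'pics/b2.png')
for n,p in(('inner top end',((143,356),(177,153))),('outer',((131,379),(155,153)))): print(n,tri(*p))
# sleeves: tops rim centers side / top
for n,a,b in(('brass',(356/3+190,445/3+185),(180/3.6+180,320/3.6+165)),('steel',(167/3+190,419/3+185),(174/3.6+180,157/3.6+165)),('blue',(261/3+190,522/3+185),(89/3.6+180,262/3.6+165)),
 ('teal1',(197/3+190,343/3+185),(266/3.6+180,155/3.6+165)),('teal2',(71/3+190,393/3+185),(190/3.6+180,66/3.6+165)),('teal3',(121/3+190,505/3+185),(85/3.6+180,146/3.6+165))):
    print(n,tri(a,b),bp(s,*a,.04).round(3),bp(t,*b,.04).round(3))
E
```

```text
inner top end (array([0.7637, 0.4163, 0.0693]), array([5.45016945e-06]))
outer (array([0.7611, 0.474 , 0.0789]), array([1.53982473e-08]))
brass (array([0.4811, 0.277 , 0.0353]), array([6.37640092e-06])) [0.482 0.281 0.04 ] [0.479 0.276 0.04 ]
steel (array([0.6095, 0.2807, 0.0363]), array([7.00168951e-06])) [0.61  0.284 0.04 ] [0.607 0.279 0.04 ]
blue (array([0.5277, 0.3491, 0.0341]), array([5.99542416e-06])) [0.528 0.354 0.04 ] [0.526 0.347 0.04 ]
teal1 (array([0.6097, 0.2082, 0.0339]), array([3.91002736e-06])) [0.609 0.214 0.04 ] [0.608 0.207 0.04 ]
teal2 (array([0.6816, 0.2683, 0.0325]), array([5.31415585e-06])) [0.68  0.274 0.04 ] [0.679 0.266 0.04 ]
teal3 (array([0.6197, 0.3523, 0.0323]), array([5.92046997e-06])) [0.619 0.358 0.04 ] [0.617 0.35  0.04 ]
```

View pics/b1.png

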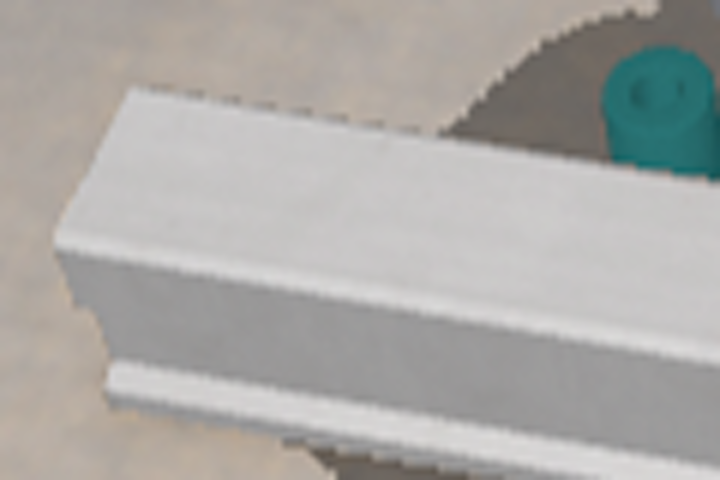

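View pics/b2.png

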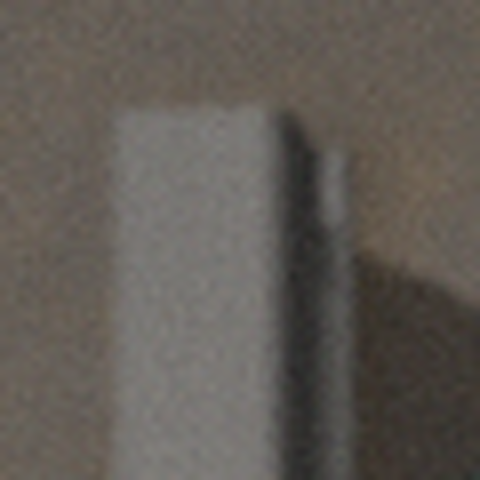

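>>> step_arm(increments="-0.46 0.85 0.1 0 0 0;-0.46 0.85 0.1 0 0 0;-0.46 0.85 0.1 0 0 0;-0.46 0.85 0.1 0 0 0;-0.46 0.85 0.1 0 0 0;-0.46 0.85 0.1 0 0 0;-0.46 0.85 0.1 0 0 0;-0.46 0.85 0.1 0 0 0;-0.46 0.85 0.1 0 0 0;-0.46 0.85 0.1 0 0 0;-0.46 0.85 0.1 0 0 0;-0.46 0.85 0.1 0 0 0", fingers=-1, newtons=30)

```text
t: 1.1
tool_pos: [0.4205, 0.3532, 0.1706]
tool_rot: [-2.608, -1.752, 0.001]
contact_force: [-0.1, 0.0, -1.1]
opening: -0.0001
```

>>> step_arm(increments="-0.46 0.85 0.1 0 0 0;-0.46 0.85 0.1 0 0 0;-0.46 0.85 0.1 0 0 0;-0.46 0.85 0.1 0 0 0;0 0 0 0 0 0;0 0 0 0 0 1;0 0 0 0 0 1;0 0 0 0 0 1;0 0 0 0 0 1;0 0 0 0 0 1;0 0 0 0 0 1")

```text
t: 2.02
tool_pos: [0.4808, 0.28, 0.1608]
tool_rot: [-3.011, -0.896, 0.002]
contact_force: [0.7, 0.1, 0.2]
opening: -0.0002
```

>>> step_arm(increments="0 0 0 0 0 1;0 0 0 0 0 1;0 0 0 0 0 1;0 0 0 0 0 1;0 0 0 0 0 1;0 0 0 0 0 1;0 0 0 0 0 1;0 0 0 0 0 0.6;0 0 0 0 0 0;0 0 0 0 0 0")

```text
t: 2.85
tool_pos: [0.4811, 0.2799, 0.161]
tool_rot: [3.129, -0.274, -0.001]
contact_force: [-0.5, -1.6, -0.5]
opening: 0.0001
```

```bash
cat > look.py <<'E'
import sys
from h import *
from station import ctrl
def take(tag):
    for n in("side","top"):
        d=ctrl.get_image(n);d={k:np.array(v) for k,v in d.items()};d["obs"]=ctrl.get_obs();pickle.dump(d,open(f'pics/{n}{tag}.pkl','wb'))
    o=ctrl.get_obs();print('t',round(o['t'],2),'pos',np.round(o['tool_pos'],4),'f',np.round(o['contact_force'],2),'open',round(o['opening'],4));Rt=R.from_rotvec(o['tool_rot']).as_matrix();print('x',Rt[:,0].round(4),'z',Rt[:,2].round(4),'q',np.round(o['q'],3))
    return o
if __name__=='__main__': take(sys.argv[1])
E
python3 look.py 1; python3 - <<'E'
from h import *
for n in'side','top':
    d=load(n+'1');o=d['obs'];p=pj(d,o['tool_pos']).astype(int);print(p)
    x0,y0=p[0]-50,p[1]-50;im=cv2.resize(d['pixels'][y0:y0+100,x0:x0+100,::-1],None,fx=6,fy=6,interpolation=cv2.INTER_CUBIC)
    q=(pj(d,o['tool_pos'])-[x0,y0]+.5)*6;cv2.drawMarker(im,tuple(q.astype(int)),(0,255,255),0,14,1);cv2.imwrite(f'pics/k_{n}.png',im)
E
```

```text
t 2.95 pos [0.4812 0.2798 0.1611] f [ 0.84 -0.56  0.04] open 0.0001
x [ 9.846e-01 -1.746e-01 -4.000e-04] z [-4.e-04 -1.e-04 -1.e+00] q [ 0.393 -0.082  1.814  0.     1.41   0.568]
[308 290]
[218 252]
```

View pics/k_side.png

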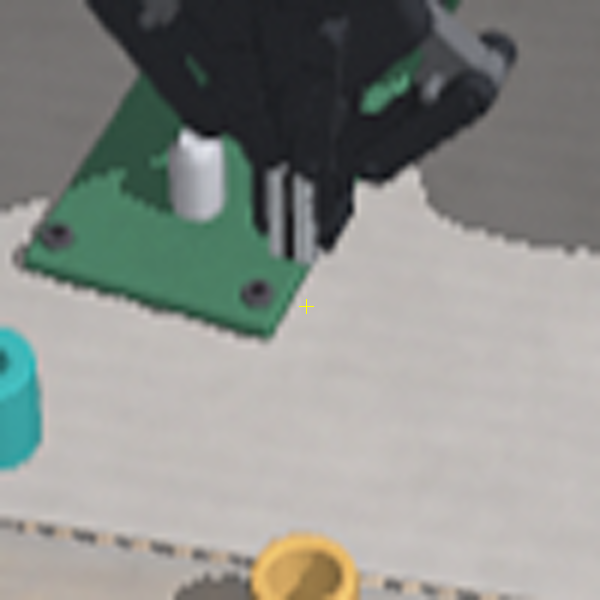

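View pics/k_top.png

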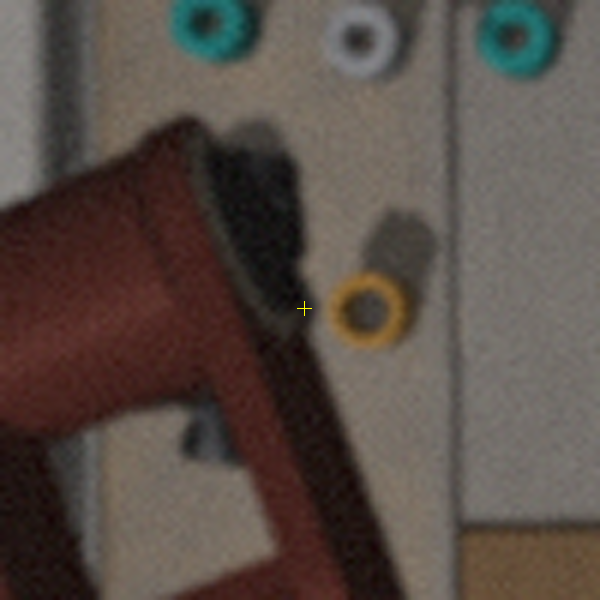

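```bash
python3 - <<'E'
from h import *
d=load('side1');o=d['obs'];T=np.array(o['tool_pos']);p=pj(d,T)
x0,y0=p.astype(int)-50
a=np.array([291,262])/6-.5+[x0,y0];print(p,a,bp(d,*a,T[2])-T)
for e in np.eye(3)*.01: print(e,pj(d,T+e)-p)
E
```

```text
[308.64360898 290.65355922] [306.         283.16666667] [ 8.79215461e-03 -1.78163913e-02 -5.55111512e-17]
[0.01 0.   0.  ] [-5.30054459 -0.76944645]
[0.   0.01 0.  ] [-1.12356647  3.9021233 ]
[0.   0.   0.01] [-0.05061025 -3.76875522]
```

>>> step_arm(increments="-0.63 0.42 0.5 0 0 0;-0.63 0.42 0.5 0 0 0;-0.63 0.42 0.84 0 0 0;-0.63 0.42 0.84 0 0 0;0 0 1 0 0 0;0 0 1 0 0 0;0 0 0.5 0 0 0;0 0 0.2 0 0 0;0 0 0 0 0 0")

```text
t: 3.7
tool_pos: [0.4109, 0.249, 0.0254]
tool_rot: [3.128, -0.277, -0.004]
contact_force: [-0.2, 0.2, -0.1]
opening: 0.0
```

```bash
python3 look.py 2; cat > mark.py <<'E'
import sys
from h import *
def go(tag,half=50,s=6):
  for n in'side','top':
    d=load(n+tag);o=d['obs'];p=pj(d,o['tool_pos']).astype(int)
    x0,y0=p[0]-half,p[1]-half;im=cv2.resize(d['pixels'][y0:y0+2*half,x0:x0+2*half,::-1],None,fx=s,fy=s,interpolation=cv2.INTER_CUBIC)
    q=(pj(d,o['tool_pos'])-[x0,y0]+.5)*s;cv2.drawMarker(im,tuple(q.astype(int)),(0,255,255),0,14,1);cv2.imwrite(f'pics/k{tag}_{n}.png',im);print(n,x0,y0)
if __name__=='__main__':go(sys.argv[1])
E
python3 mark.py 2
```

```text
t 3.8 pos [0.4129 0.2497 0.0277] f [0.24 1.08 0.23] open 0.0
x [ 0.9844 -0.1758  0.0012] z [ 1.3e-03  5.0e-04 -1.0e+00] q [ 0.39  -0.115  2.083 -0.     1.172  0.566]
side 295 280
top 190 227
```

View pics/k2_side.png

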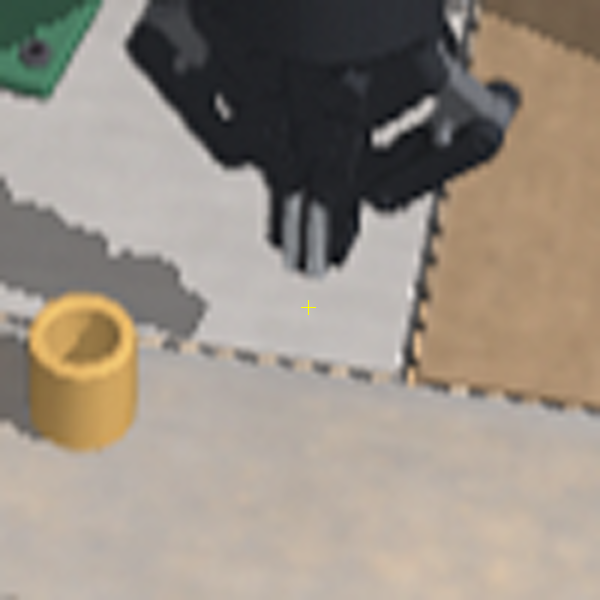

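View pics/k2_top.png

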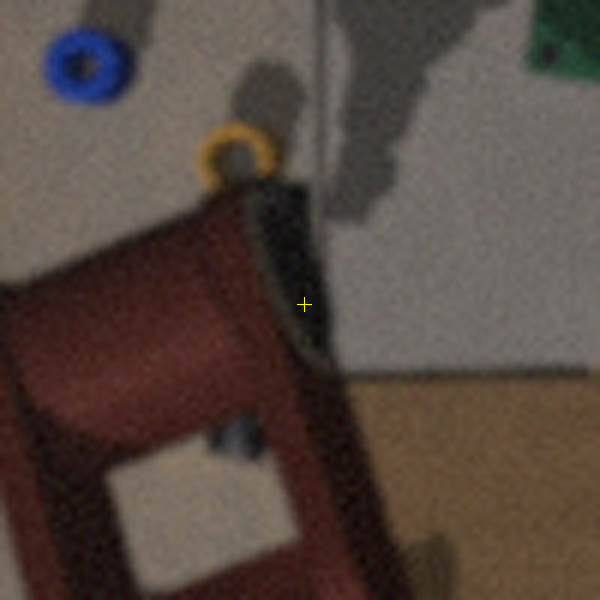

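>>> step_arm(increments="0 0 0.3 0 0 0;0 0 0.3 0 0 0;0 0 0.2 0 0 0;0 0 0 0 0 0")

```text
t: 4.13
tool_pos: [0.4111, 0.249, 0.0055]
tool_rot: [3.128, -0.278, -0.003]
contact_force: [-0.6, 0.4, -0.1]
opening: 0.0003
```

```bash
python3 look.py 3;python3 mark.py 3
```

```text
t 4.23 pos [0.4118 0.2493 0.0064] f [ 0.32 -0.83  0.07] open 0.0001
x [ 9.844e-01 -1.760e-01 -7.000e-04] z [-8.e-04 -4.e-04 -1.e+00] q [ 0.39  -0.081  2.094 -0.     1.13   0.567]
side 296 287
top 191 227
```

View pics/k3_side.png

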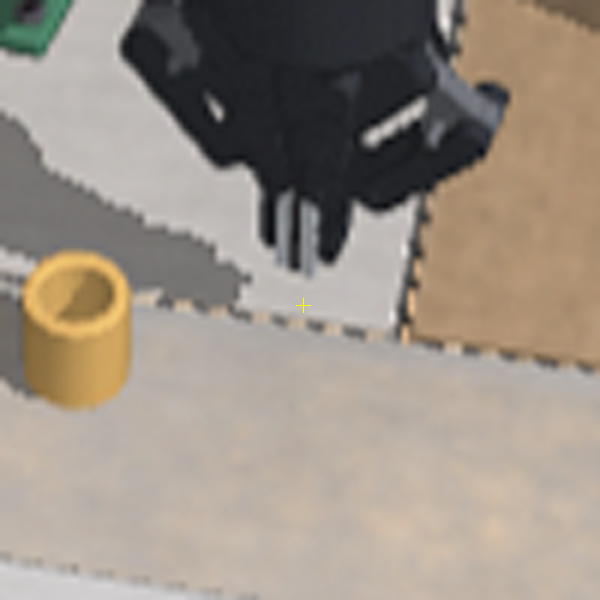

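View pics/k3_top.png

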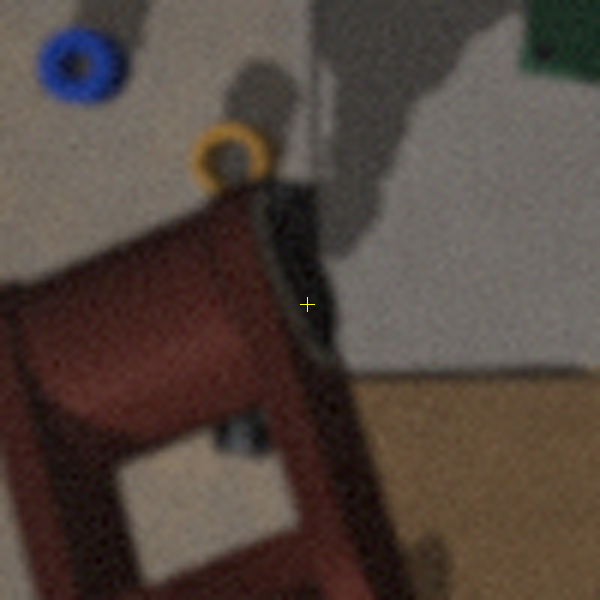

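>>> step_arm(increments="0 0 0.1 0 0 0;0 0 0.08 0 0 0;0 0 0 0 0 0")

```text
t: 4.48
tool_pos: [0.4119, 0.2493, 0.002]
tool_rot: [3.129, -0.278, -0.001]
contact_force: [-0.9, -1.0, -0.1]
opening: 0.0001
```

>>> step_arm(increments="0 0 0.04 0 0 0;0 0 0.04 0 0 0;0 0 0 0 0 0")

```text
t: 4.73
tool_pos: [0.412, 0.2494, 0.0002]
tool_rot: [3.129, -0.278, -0.0]
contact_force: [-0.2, 0.8, 0.3]
opening: -0.0001
```

>>> step_arm(increments="0 0 0.04 0 0 0;0 0 0.04 0 0 0;0 0 0 0 0 0")

```text
t: 4.98
tool_pos: [0.4119, 0.2493, -0.0019]
tool_rot: [3.129, -0.278, -0.001]
contact_force: [0.9, -0.2, 0.3]
opening: 0.0002
```

```bash
python3 look.py 4;python3 mark.py 4
```

```text
t 5.08 pos [ 0.4121  0.2494 -0.0018] f [0.   0.4  0.56] open -0.0001
x [ 9.844e-01 -1.761e-01 -1.000e-04] z [-1.e-04 -0.e+00 -1.e+00] q [ 0.39  -0.067  2.096  0.     1.113  0.567]
side 295 289
top 192 227
```

View pics/k4_side.png

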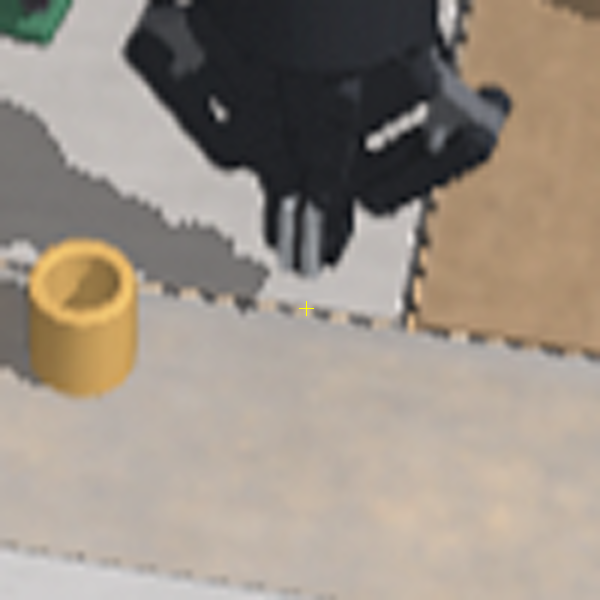

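>>> step_arm(increments="0 0 0.08 0 0 0;0 0 0.08 0 0 0;0 0 0 0 0 0")

```text
t: 5.33
tool_pos: [0.4117, 0.2493, -0.0062]
tool_rot: [3.129, -0.278, -0.001]
contact_force: [-0.3, 0.0, 0.4]
opening: 0.0003
```

>>> step_arm(increments="0 0 0.06 0 0 0;0 0 0.06 0 0 0;0 0 0 0 0 0")

```text
t: 5.58
tool_pos: [0.4118, 0.2493, -0.0091]
tool_rot: [3.129, -0.278, -0.001]
contact_force: [-0.3, 0.8, -0.0]
opening: 0.0
```

```bash
python3 look.py 5;python3 mark.py 5
```

```text
t 5.68 pos [ 0.412   0.2494 -0.0088] f [ 0.01 -0.65 -0.51] open -0.0003
x [ 9.844e-01 -1.760e-01 -3.000e-04] z [-3.e-04 -1.e-04 -1.e+00] q [ 0.39  -0.055  2.099 -0.     1.098  0.567]
side 295 292
top 192 226
```

View pics/k5_side.png

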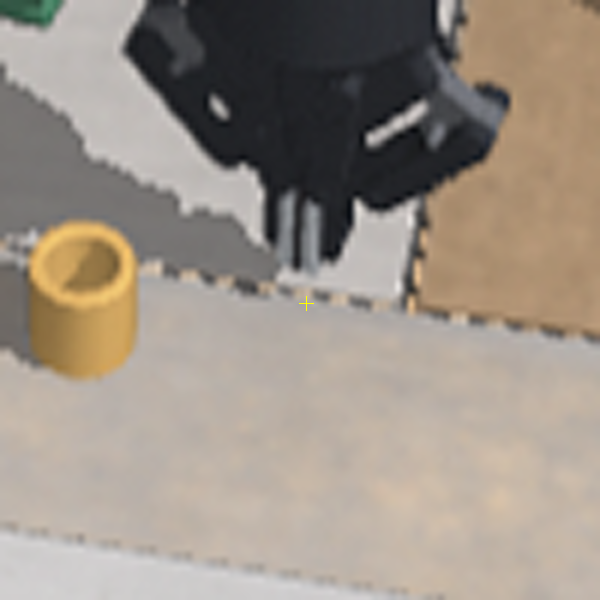

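>>> step_arm(increments="0 0 0.06 0 0 0;0 0 0 0 0 0")

```text
t: 5.85
tool_pos: [0.412, 0.2494, -0.0104]
tool_rot: [3.129, -0.278, -0.0]
contact_force: [0.5, -0.2, -0.0]
opening: 0.0
```

>>> step_arm(increments="0 0 0.06 0 0 0;0 0 0 0 0 0")

```text
t: 6.02
tool_pos: [0.4119, 0.2493, -0.012]
tool_rot: [3.129, -0.278, -0.001]
contact_force: [1.1, -0.1, 0.0]
opening: 0.0002
```

>>> step_arm(increments="0 0 0.06 0 0 0;0 0 0 0 0 0")

```text
t: 6.18
tool_pos: [0.4119, 0.2493, -0.0135]
tool_rot: [3.129, -0.278, -0.001]
contact_force: [0.5, -0.2, 0.2]
opening: -0.0001
```

>>> step_arm(increments="0 0 0.06 0 0 0;0 0 0 0 0 0")

```text
t: 6.35
tool_pos: [0.4119, 0.2493, -0.015]
tool_rot: [3.129, -0.278, -0.001]
contact_force: [-0.3, 0.7, 0.0]
opening: -0.0002
```

>>> step_arm(increments="0 0 0.06 0 0 0;0 0 0 0 0 0")

```text
t: 6.52
tool_pos: [0.4119, 0.2493, -0.0165]
tool_rot: [3.129, -0.278, -0.001]
contact_force: [-0.4, -0.6, 0.7]
opening: -0.0005
```

```bash
python3 look.py 6;python3 mark.py 6
```

```text
t 6.62 pos [ 0.412   0.2494 -0.0163] f [ 0.41 -0.02  0.06] open 0.0004
x [ 9.844e-01 -1.761e-01 -2.000e-04] z [-2.e-04 -1.e-04 -1.e+00] q [ 0.39  -0.041  2.101  0.     1.082  0.567]
side 295 294
top 193 226
```

View pics/k6_side.png

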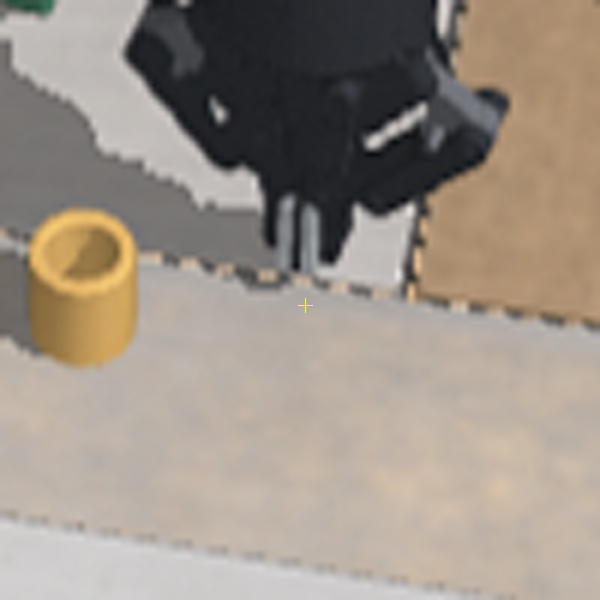

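>>> step_arm(increments="0 0 0.06 0 0 0;0 0 0 0 0 0")

```text
t: 6.78
tool_pos: [0.412, 0.2494, -0.0179]
tool_rot: [3.129, -0.278, -0.0]
contact_force: [0.5, -0.6, -0.7]
opening: -0.0001
```

>>> step_arm(increments="0 0 0.06 0 0 0;0 0 0 0 0 0")

```text
t: 6.95
tool_pos: [0.4119, 0.2493, -0.0195]
tool_rot: [3.129, -0.278, -0.001]
contact_force: [0.4, 0.2, 0.1]
opening: 0.0004
```

```bash
python3 - <<'E'
from h import *
d=load('side6');print(bp(d,344,338.5,0),bp(d,344,338.5,0.005))
E
```

```text
[0.41556222 0.24795103 0.        ] [0.41504661 0.25197905 0.005     ]
```

```bash
python3 look.py 7;python3 - <<'E'
from h import *
d=load('side7');im=d['pixels'][300:370,295:375,::-1];cv2.imwrite('pics/k7.png',cv2.resize(im,None,fx=9,fy=9,interpolation=cv2.INTER_CUBIC))
E
```

```text
t 7.05 pos [ 0.412   0.2494 -0.0193] f [ 0.88  0.23 -0.68] open 0.0001
x [ 9.844e-01 -1.761e-01 -1.000e-04] z [-2.e-04 -1.e-04 -1.e+00] q [ 0.39  -0.036  2.102 -0.     1.076  0.567]
```

View pics/k7.png

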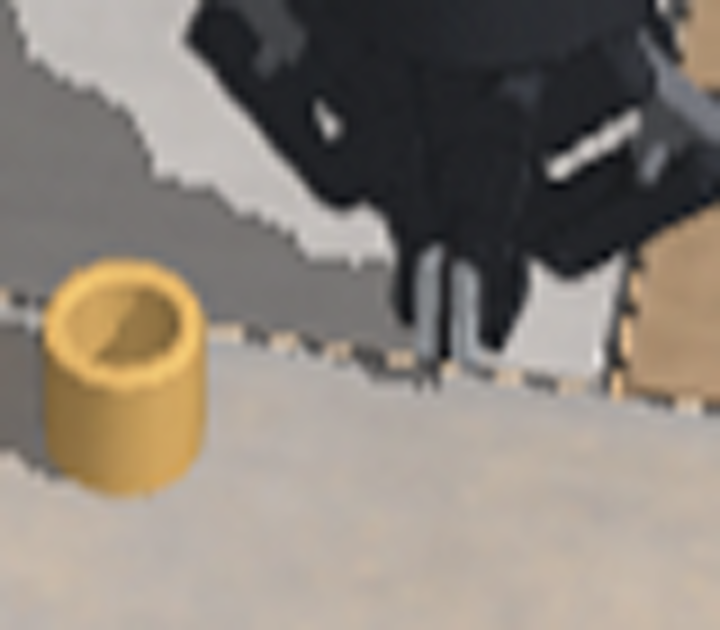

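>>> step_arm(increments="0 0 0.08 0 0 0;0 0 0.08 0 0 0;0 0 0 0 0 0")

```text
t: 7.3
tool_pos: [0.4117, 0.2493, -0.0237]
tool_rot: [3.129, -0.278, -0.001]
contact_force: [0.6, -0.5, 0.3]
opening: 0.0
```

>>> step_arm(increments="0 0 0.06 0 0 0;0 0 0 0 0 0")

```text
t: 7.47
tool_pos: [0.4119, 0.2493, -0.025]
tool_rot: [3.129, -0.278, -0.001]
contact_force: [0.6, 0.6, 0.2]
opening: 0.0001
```

>>> step_arm(increments="0 0 0.06 0 0 0;0 0 0 0 0 0")

```text
t: 7.63
tool_pos: [0.4119, 0.2493, -0.0265]
tool_rot: [3.129, -0.278, -0.001]
contact_force: [-0.3, -0.3, -0.1]
opening: 0.0
```

>>> step_arm(increments="0 0 0.06 0 0 0;0 0 0 0 0 0")

```text
t: 7.8
tool_pos: [0.412, 0.2494, -0.0279]
tool_rot: [3.129, -0.278, -0.0]
contact_force: [-0.7, 0.4, 0.8]
opening: -0.0003
```

```bash
python3 look.py 8;python3 - <<'E'
from h import *
d=load('side8');im=d['pixels'][300:370,295:375,::-1];cv2.imwrite('pics/k8.png',cv2.resize(im,None,fx=9,fy=9,interpolation=cv2.INTER_CUBIC))
E
```

```text
t 7.9 pos [ 0.412   0.2494 -0.0278] f [ 0.34 -0.12  0.43] open 0.0
x [ 9.844e-01 -1.761e-01 -2.000e-04] z [-2.e-04 -1.e-04 -1.e+00] q [ 0.39  -0.02   2.104 -0.     1.058  0.567]
```

View pics/k8.png

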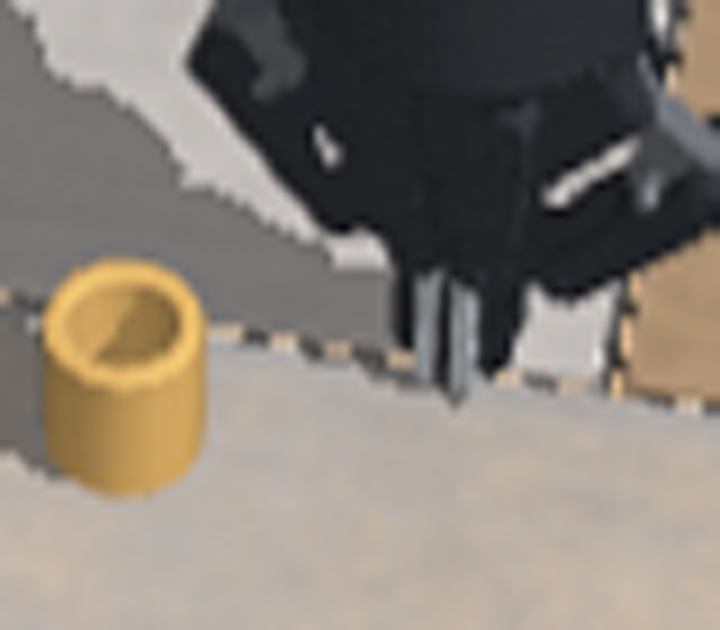

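>>> step_arm(increments="0 0 0.05 0 0 0;0 0 0 0 0 0")

```text
t: 8.07
tool_pos: [0.412, 0.2494, -0.0291]
tool_rot: [3.129, -0.278, -0.0]
contact_force: [-1.2, 0.6, -0.3]
opening: 0.0003
```

>>> step_arm(increments="0 0 0.05 0 0 0;0 0 0 0 0 0")

```text
t: 8.23
tool_pos: [0.4123, 0.2495, -0.0299]
tool_rot: [-3.129, 0.278, -0.0]
contact_force: [-0.5, -0.3, 2.0]
opening: 0.0001
```

>>> step_arm(increments="0 0 0.05 0 0 0;0 0 0 0 0 0")

```text
t: 8.4
tool_pos: [0.4123, 0.2495, -0.03]
tool_rot: [3.129, -0.277, -0.002]
contact_force: [-4.5, -2.2, 12.4]
opening: 0.0005
```

>>> step_arm(increments="0 0 -0.2 0 0 0;0 0 0 0 0 0")

```text
t: 8.57
tool_pos: [0.4129, 0.2497, -0.0256]
tool_rot: [-3.128, 0.278, -0.003]
contact_force: [0.6, 0.7, 0.4]
opening: 0.0001
```

```bash
python3 - <<'E'
from h import *
d=load('side8');u,v=295+445.5/9-.5,300+393/9-.5
print(u,v,bp(d,u,v,.0015), d['obs']['tool_pos'])
d=load('side1');o=d['obs'];T=np.array(o['tool_pos']);x0,y0=pj(d,T).astype(int)-50
print(bp(d,291/6-.5+x0,262/6-.5+y0,T[2]+.0295)-T)
d=load('side3');print(bp(d,296+298/6-.5,287+271/6-.5,.0064+.0295))
E
```

```text
344.0 343.1666666666667 [0.41345669 0.26099526 0.0015    ] [ 0.41198117  0.24935018 -0.027854  ]
[0.00244921 0.01014467 0.0295    ]
[0.41238946 0.25939602 0.0359    ]
```

>>> step_arm(increments="0 0 -1 0 0 0;0 0 -1 0 0 0;0 0 -1 0 0 0;0 0 -0.6 0 0 0;0.8 -0.64 0 0 0 0;0.8 -0.64 0 0 0 0;0.8 -0.64 0 0 0 0;0 0 0 0 0 0;0 0 0 0 0 0", fingers=1)

```text
t: 9.32
tool_pos: [0.48, 0.2862, 0.0631]
tool_rot: [3.129, -0.278, -0.001]
contact_force: [-0.5, 0.7, -0.3]
opening: 0.0853
```

```bash
python3 look.py 9;python3 - <<'E'
from h import *
d=load('side9');im=d['pixels'][250:370,240:380,::-1];cv2.imwrite('pics/k9.png',cv2.resize(im,None,fx=5,fy=5,interpolation=cv2.INTER_CUBIC))
T=np.array(d['obs']['tool_pos']);Rt=R.from_rotvec(d['obs']['tool_rot']).as_matrix();print(Rt.T@(np.array([.4807,.2863,-.0235])-T)/.025)
E
```

```text
t 9.42 pos [0.4787 0.2857 0.0628] f [ 0.51  0.6  -0.69] open 0.0855
x [ 0.9844 -0.176  -0.0013] z [-1.5e-03 -7.0e-04 -1.0e+00] q [ 0.405  0.021  1.887 -0.     1.235  0.582]
[ 0.06510313 -0.03152765  3.45113619]
```

View pics/k9.png

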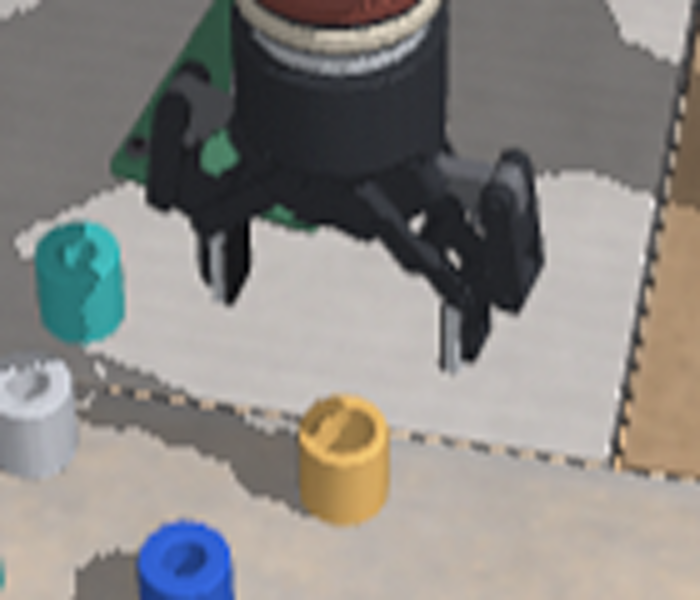

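The brass sleeve (side view 309,342: yellow, wide bore) is the one that fits. The steel one (246,333) has a narrow bore, and the teal and blue ones are look-alikes. The gripper stands centred over the brass sleeve, so I'm descending.

>>> step_arm(increments="0.07 -0.03 1 0 0 0;0 0 1 0 0 0;0 0 0.9 0 0 0;0 0 0.5 0 0 0;0 0 0 0 0 0;0 0 0 0 0 0")

```text
t: 9.92
tool_pos: [0.4806, 0.2862, -0.0218]
tool_rot: [3.129, -0.278, -0.002]
contact_force: [0.5, -0.2, 0.7]
opening: 0.0851
```

>>> step_arm(increments="0 0 0 0 0 0;0 0 0 0 0 0;0 0 0 0 0 0;0 0 0 0 0 0;0 0 0 0 0 0;0 0 0 0 0 0;0 0 0 0 0 0;0 0 0 0 0 0", fingers=-1, newtons=35)

```text
t: 10.58
tool_pos: [0.4825, 0.287, -0.02]
tool_rot: [-3.128, 0.277, -0.003]
contact_force: [-0.8, -0.8, 5.6]
opening: 0.035
```

>>> step_arm(increments="0 0 -1 0 0 0;0 0 -1 0 0 0;0 0 -1 0 0 0;0 0 0 0 0 0;0 0 0 0 0 0")

```text
t: 11.0
tool_pos: [0.4825, 0.287, 0.0548]
tool_rot: [-3.128, 0.278, -0.004]
contact_force: [-1.1, 0.7, -2.5]
opening: 0.0351
```

```bash
python3 look.py 10;python3 - <<'E'
from h import *
d=load('side10');im=d['pixels'][230:370,240:380,::-1];cv2.imwrite('pics/k10.png',cv2.resize(im,None,fx=4,fy=4,interpolation=cv2.INTER_CUBIC))
E
```

```text
t 11.1 pos [0.4802 0.286  0.0518] f [-0.12 -0.21 -2.31] open 0.0349
x [ 0.9844 -0.1761 -0.0023] z [-0.0026 -0.0011 -1.    ] q [0.404 0.04  1.888 0.    1.217 0.581]
```

View pics/k10.png

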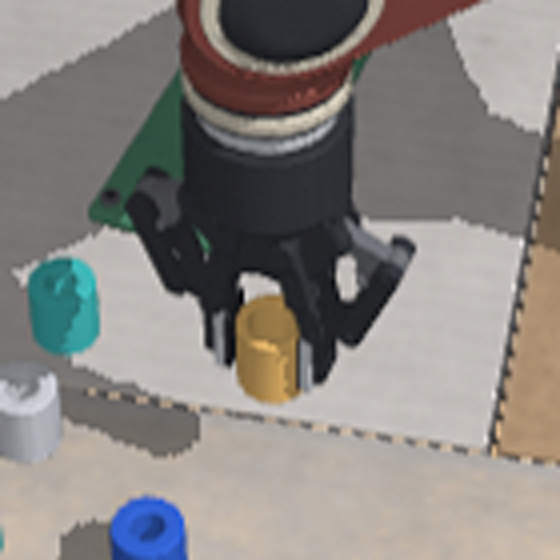

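>>> step_arm(increments="0.57 0.87 -0.1 0 0 0;0.57 0.87 -0.1 0 0 0;0.57 0.87 -0.1 0 0 0;0.57 0.87 -0.1 0 0 0;0.57 0.87 -0.1 0 0 0;0.57 0.87 0 0 0 0;0.57 0.87 0 0 0 0;0.57 0.87 0 0 0 0;0 0 0 0 0 0;0 0 0 0 0 0;0 0 0 0 0 0")

```text
t: 12.02
tool_pos: [0.5616, 0.0954, 0.0641]
tool_rot: [3.129, -0.278, -0.006]
contact_force: [-0.1, 0.8, -1.1]
opening: 0.0353
```

```bash
python3 look.py 11;python3 - <<'E'
from h import *
d=load('side11');im=d['pixels'][180:320,230:370,::-1];cv2.imwrite('pics/k11.png',cv2.resize(im,None,fx=5,fy=5,interpolation=cv2.INTER_CUBIC))
d=load('top11');im=d['pixels'][180:280,250:390,::-1];cv2.imwrite('pics/k11t.png',cv2.resize(im,None,fx=5,fy=5,interpolation=cv2.INTER_CUBIC))
E
```

```text
t 12.12 pos [0.5619 0.096  0.0648] f [ 0.18  0.41 -1.75] open 0.0352
x [ 0.9846 -0.1751 -0.0022] z [-2.2e-03  2.0e-04 -1.0e+00] q [0.038 0.048 1.855 0.    1.24  0.214]
```

View pics/k11.png

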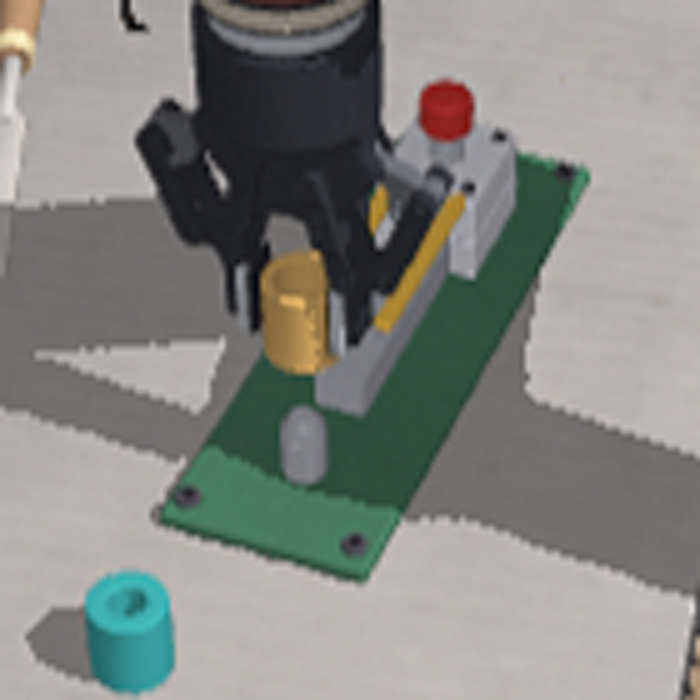

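View pics/k11t.png

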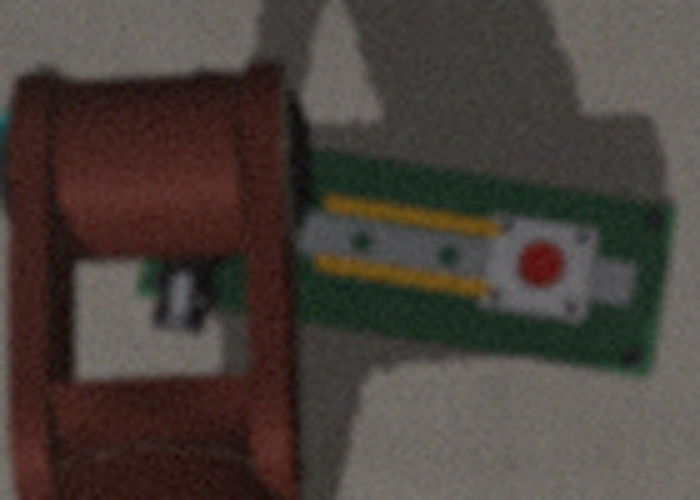

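```bash
cat > pin.py <<'E'
from h import *
d=load('side11');o=np.array([230,180])
a=np.linspace(0,2*np.pi,200)
def pts(x,y,prof): return np.array([pj(d,[x+r*np.cos(k),y+r*np.sin(k),z]) for z,r in prof for k in a])
pin=[(.01,.0105),(.036,.0105),(.042,.006)]
def cr(p): return (p-o+.5)*5
for x,y in((.562,.0955),(.5616,.0958),(.5628,.0942),(.561,.098)):
    p=cr(pts(x,y,pin));print('pin',x,y,p.min(0).round(1),p.max(0).round(1))
for x,y in((.5618,.0957),):
    p=cr(pts(x,y,[(.0868,.018)]));print('slv bottom',p.min(0).round(1),p.max(0).round(1))
    p=cr(pts(x,y,[(.1268,.018)]));print('slv top',p.min(0).round(1),p.max(0).round(1))
im=d['pixels'][195+55:195+90,280:300] ; im=d['pixels'][250:285,275:305,::-1]
cv2.imwrite('pics/pin.png',cv2.resize(im,None,fx=16,fy=16,interpolation=cv2.INTER_CUBIC))
E
python3 pin.py
```

```text
pin 0.562 0.0955 [282.1 408.8] [330.7 485.9]
pin 0.5616 0.0958 [282.8 409.4] [331.4 486.5]
pin 0.5628 0.0942 [281.  406.6] [329.6 483.7]
pin 0.561 0.098 [283.  412.9] [331.6 490.2]
slv bottom [261.1 316.3] [344.2 372.4]
slv top [257.5 247.1] [342.3 302.9]
```

View pics/pin.png

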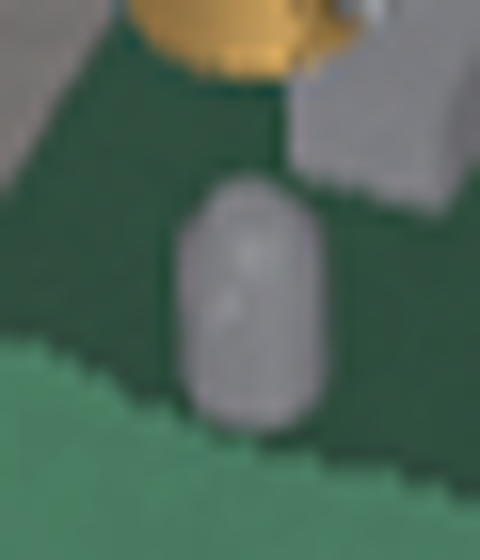

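>>> step_arm(increments="0.04 0.03 0.5 0 0 0;0 0 0.6 0 0 0;0 0 0.5 0 0 0;0 0 0 0 0 0;0 0 0 0 0 0")

```text
t: 12.53
tool_pos: [0.5624, 0.0946, 0.0242]
tool_rot: [3.129, -0.277, -0.005]
contact_force: [-0.2, 0.0, -2.2]
opening: 0.0352
```

```bash
python3 look.py 12;python3 - <<'E'
from h import *
d=load('side12');im=d['pixels'][220:295,255:335,::-1];cv2.imwrite('pics/k12.png',cv2.resize(im,None,fx=8,fy=8,interpolation=cv2.INTER_CUBIC))
E
```

```text
t 12.63 pos [0.5642 0.0945 0.0263] f [ 0.6   0.55 -1.45] open 0.035
x [ 9.844e-01 -1.757e-01  5.000e-04] z [ 6.e-04  1.e-04 -1.e+00] q [0.036 0.101 1.871 0.    1.169 0.213]
```

View pics/k12.png

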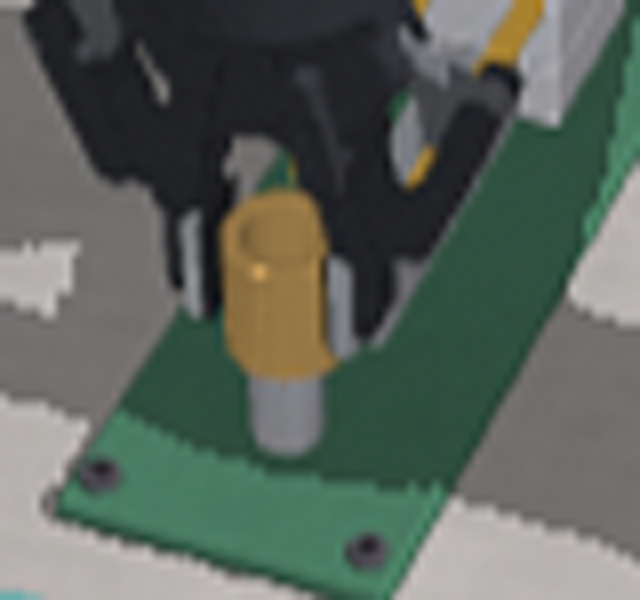

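>>> step_arm(increments="0.02 0 0.15 0 0 0;0 0 0.15 0 0 0;0 0 0.15 0 0 0;0 0 0 0 0 0")

```text
t: 12.97
tool_pos: [0.5638, 0.0941, 0.014]
tool_rot: [3.129, -0.278, -0.002]
contact_force: [0.0, 0.9, -2.0]
opening: 0.035
```

>>> step_arm(increments="0 0 0.15 0 0 0;0 0 0.15 0 0 0;0 0 0 0 0 0")

```text
t: 13.22
tool_pos: [0.5637, 0.0941, 0.0063]
tool_rot: [3.129, -0.278, -0.002]
contact_force: [-0.0, 0.8, -2.8]
opening: 0.0351
```

>>> step_arm(increments="0 0 0.15 0 0 0;0 0 0.15 0 0 0;0 0 0.1 0 0 0;0 0 0.1 0 0 0;0 0 0 0 0 0")

```text
t: 13.63
tool_pos: [0.564, 0.0942, -0.006]
tool_rot: [3.129, -0.278, -0.001]
contact_force: [-0.7, 0.4, -2.1]
opening: 0.0352
```

>>> step_arm(increments="0 0 0.08 0 0 0;0 0 0.08 0 0 0;0 0 0 0 0 0")

```text
t: 13.88
tool_pos: [0.5643, 0.0941, -0.0096]
tool_rot: [3.129, -0.278, -0.0]
contact_force: [0.0, 0.2, -2.9]
opening: 0.0352
```

>>> step_arm(increments="0 0 0.06 0 0 0;0 0 0 0 0 0")

```text
t: 14.05
tool_pos: [0.5644, 0.0942, -0.01]
tool_rot: [3.129, -0.278, -0.001]
contact_force: [-3.6, 1.4, 4.1]
opening: 0.0351
```

>>> step_arm(increments="0 0 0 0 0 0;0 0 0 0 0 0;0 0 0 0 0 0;0 0 0 0 0 0;0 0 0 0 0 0", fingers=1)

```text
t: 14.47
tool_pos: [0.5646, 0.0941, -0.0106]
tool_rot: [3.129, -0.278, 0.001]
contact_force: [-0.0, -0.3, -0.3]
opening: 0.0853
```

```bash
python3 look.py 13;python3 - <<'E'
from h import *
d=load('side13');im=d['pixels'][190:300,240:350,::-1];cv2.imwrite('pics/k13.png',cv2.resize(im,None,fx=5.4,fy=5.4,interpolation=cv2.INTER_CUBIC))
E
```

```text
t 14.57 pos [ 0.5645  0.0941 -0.0107] f [ 0.2   0.16 -0.46] open 0.0854
x [ 9.844e-01 -1.761e-01  2.000e-04] z [ 2.e-04 -1.e-04 -1.e+00] q [ 0.035  0.156  1.883 -0.     1.103  0.212]
```

View pics/k13.png

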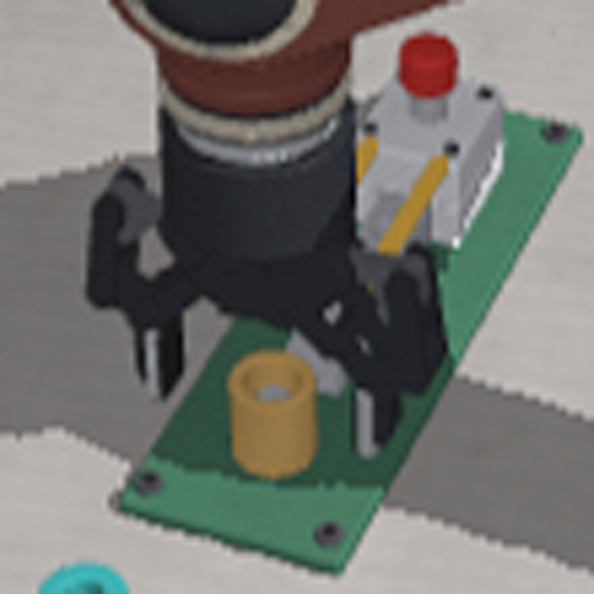

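>>> step_arm(increments="0 0 -0.5 0 0 0;0 0 -0.9 0 0 0;0 0 -1 0 0 0;0 0 -1 0 0 0;0 0 -1 0 0 0;0 0 -0.85 0 0 0;0 0.5 0 0 0 0;0 0.5 0 0 0 0;0 0 0 0 0 0")

```text
t: 15.32
tool_pos: [0.5591, 0.0675, 0.12]
tool_rot: [3.128, -0.28, -0.002]
contact_force: [0.2, -0.6, 0.7]
opening: 0.0854
```

>>> step_arm(increments="-0.04 1 0 0 0 0;0 1 0 0 0 0;0 1 0 0 0 0;0 1 0 0 0 0;0 1 0 0 0 0;0 0.6 0 0 0 0;0 0.4 0 0 0 0;0 0 0 0 0 0;0 0 0 0 0 0")

```text
t: 16.07
tool_pos: [0.5319, -0.0778, 0.1194]
tool_rot: [-3.128, 0.279, 0.003]
contact_force: [0.2, -0.1, 0.2]
opening: 0.085
```

```bash
python3 look.py 14;python3 - <<'E'
from h import *
d=load('side14');im=d['pixels'][150:300,240:390,::-1];cv2.imwrite('pics/k14.png',cv2.resize(im,None,fx=4,fy=4,interpolation=cv2.INTER_CUBIC))
d=load('top14');im=d['pixels'][190:270,260:400,::-1];cv2.imwrite('pics/k14t.png',cv2.resize(im,None,fx=5,fy=5,interpolation=cv2.INTER_CUBIC))
E
```

```text
t 16.17 pos [ 0.5323 -0.0771  0.1199] f [ 0.29  0.22 -0.39] open 0.0857
x [ 0.9845 -0.1755 -0.0011] z [-1.e-03  8.e-04 -1.e+00] q [-0.282 -0.09   1.893  0.     1.34  -0.106]
```

View pics/k14.png

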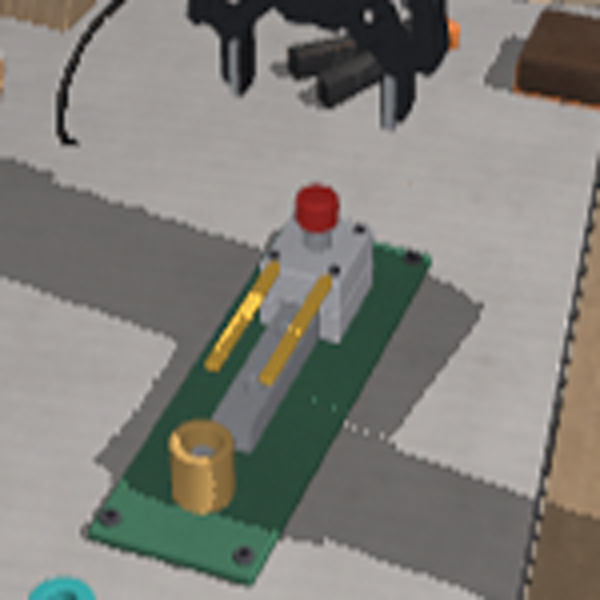

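View pics/k14t.png

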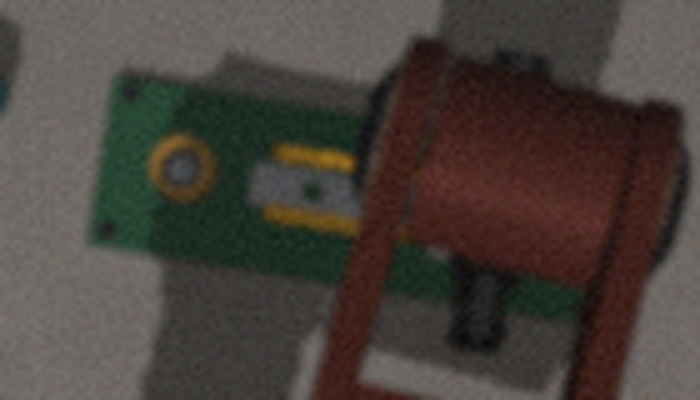

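```bash
cat > fit2.py <<'E'
import sys
from h import *
from scipy.optimize import least_squares
a=np.linspace(0,2*np.pi,90)
def cen(d,x,y,z0,z1,r):
    p=np.array([pj(d,[x+r*np.cos(k),y+r*np.sin(k),z]) for z in(z0,z1) for k in a]);h=cv2.convexHull(p.astype(np.float32))
    m=cv2.moments(h);return np.array([m['m10']/m['m00'],m['m01']/m['m00']]),p.min(0).round(1),p.max(0).round(1)
def blob(d,lo,hi,box):
    hsv=cv2.cvtColor(d["pixels"],cv2.COLOR_RGB2HSV);m=cv2.inRange(hsv,lo,hi);x0,y0,x1,y1=box
    k=np.zeros_like(m);k[y0:y1,x0:x1]=m[y0:y1,x0:x1];c,_=cv2.findContours(k,cv2.RETR_EXTERNAL,cv2.CHAIN_APPROX_NONE)
    c=max(c,key=cv2.contourArea);b=cv2.boundingRect(c);f=np.zeros_like(m);cv2.drawContours(f,[c],-1,255,-1)
    ys,xs=np.nonzero(f);return np.array([xs.mean(),ys.mean()]),b
if __name__=='__main__':
    d=load('side'+sys.argv[1])
    for n,lo,hi,box,z0,z1,r,g in(('knob',(0,130,50),(9,255,255),(305,180,335,220),.075,.097,.013,(.532,-.077)),('brass',(12,70,40),(30,255,255),(275,245,302,285),.01,.05,.018,(.563,.094))):
        c,b=blob(d,lo,hi,box);q=least_squares(lambda q:cen(d,q[0],q[1],z0,z1,r)[0]-c,g,diff_step=1e-2).x
        print(n,q.round(4),'blob',c.round(2),b,'model',cen(d,*q,z0,z1,r)[1:])
E
python3 fit2.py 14
```

```text
knob [ 0.5325 -0.0775] blob [318.75 201.8 ] (314, 196, 11, 12) model (array([313.3, 194.8]), array([324.3, 208.9]))
brass [0.5639 0.0932] blob [290.11 266.14] (282, 255, 17, 24) model (array([281.7, 254.1]), array([298.4, 278.2]))
```

>>> step_arm(increments="0 0 0.6 0 0 0;0 0 0.9 0 0 0;0 0 0.9 0 0 0;0 0 0.6 0 0 0;0 0 0.3 0 0 0;0 0 0 0 0 0;0 0 0 0 0 0")

```text
t: 16.75
tool_pos: [0.5328, -0.0774, 0.0382]
tool_rot: [-3.129, 0.276, 0.0]
contact_force: [0.1, -0.8, 1.6]
opening: 0.0854
```

```bash
python3 look.py 15;python3 - <<'E'
from h import *
d=load('side15');im=d['pixels'][150:250,260:380,::-1];cv2.imwrite('pics/k15.png',cv2.resize(im,None,fx=5,fy=5,interpolation=cv2.INTER_CUBIC))
E
```

```text
t 16.85 pos [ 0.5338 -0.0779  0.0396] f [0.21 0.21 0.21] open 0.0853
x [ 0.9845 -0.1756  0.0025] z [ 2.4e-03 -7.0e-04 -1.0e+00] q [-0.283  0.007  1.945  0.     1.188 -0.106]
```

View pics/k15.png

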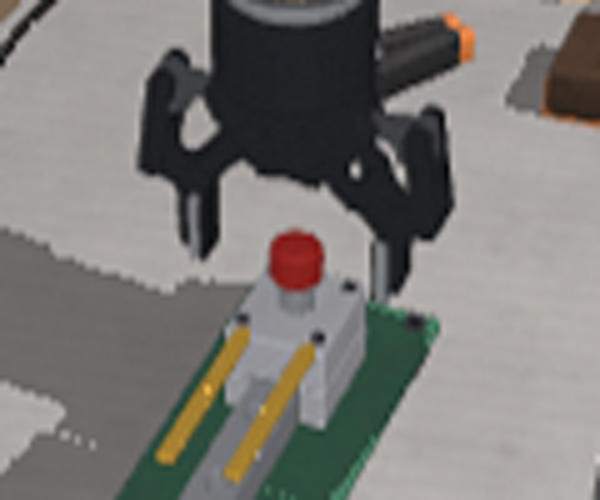

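>>> step_arm(increments="0 0 0.06 0 0 0;0 0 0 0 0 0;0 0 0 0 0 0;0 0 0 0 0 0;0 0 0 0 0 0;0 0 0 0 0 0;0 0 0 0 0 0;0 0 0 0 0 0;0 0 0 0 0 0", fingers=-1, newtons=40)

```text
t: 17.6
tool_pos: [0.5328, -0.078, 0.037]
tool_rot: [3.129, -0.278, 0.001]
contact_force: [-1.3, -0.2, 3.2]
opening: 0.0244
```

```bash
python3 look.py 16;python3 - <<'E'
from h import *
d=load('side16');im=d['pixels'][150:250,260:380,::-1];cv2.imwrite('pics/k16.png',cv2.resize(im,None,fx=5,fy=5,interpolation=cv2.INTER_CUBIC))
E
```

```text
t 17.7 pos [ 0.5328 -0.078   0.037 ] f [-1.23  0.64  4.22] open 0.0241
x [ 9.844e-01 -1.761e-01  5.000e-04] z [ 4.e-04 -2.e-04 -1.e+00] q [-0.284  0.009  1.947 -0.     1.185 -0.107]
```

View pics/k16.png

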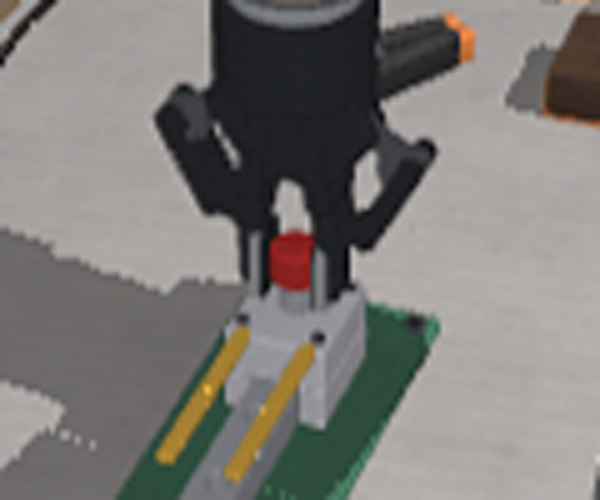

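>>> step_arm(increments="0 0 -0.2 0 0 0;0 0 -0.2 0 0 0;0 0 -0.14 0 0 0;0 0 0 0 0 0;0 0 0 0 0 0;0 0 0 0 0 0")

```text
t: 18.2
tool_pos: [0.5326, -0.078, 0.0495]
tool_rot: [3.129, -0.278, 0.001]
contact_force: [5.1, -1.8, -8.4]
opening: 0.0243
```

```bash
python3 look.py 17;python3 - <<'E'
from h import *
d=load('side17');im=d['pixels'][150:250,260:380,::-1];cv2.imwrite('pics/k17.png',cv2.resize(im,None,fx=5,fy=5,interpolation=cv2.INTER_CUBIC))
E
```

```text
t 18.3 pos [ 0.5326 -0.0779  0.0494] f [ 5.12 -1.81 -6.97] open 0.0244
x [ 9.844e-01 -1.761e-01  4.000e-04] z [ 4.e-04 -1.e-04 -1.e+00] q [-0.284 -0.008  1.941  0.     1.208 -0.107]
```

View pics/k17.png

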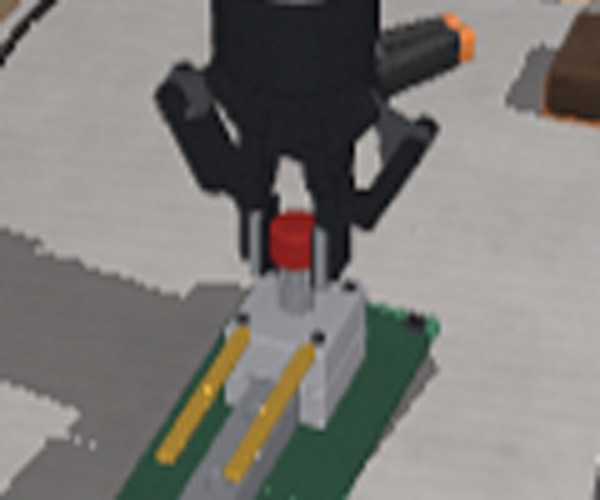

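>>> step_arm(increments="0 -0.15 0 0 0 0;0 -0.2 0 0 0 0;0 -0.25 0 0 0 0;0 -0.25 0 0 0 0;0 -0.25 0 0 0 0;0 -0.25 0 0 0 0;0 -0.25 0 0 0 0;0 -0.2 0 0 0 0;0 -0.1 0 0 0 0;0 -0.1 0 0 0 0;0 0 0 0 0 0;0 0 0 0 0 0")

```text
t: 19.3
tool_pos: [0.5414, -0.0285, 0.0493]
tool_rot: [-3.129, 0.277, -0.0]
contact_force: [5.9, -0.3, -6.8]
opening: 0.0241
```

```bash
python3 look.py 18;python3 - <<'E'
from h import *
a=load('side17')['obs'];b=load('side18')['obs'];Rt=R.from_rotvec(b['tool_rot']).as_matrix();print(Rt.T@(np.array(b['tool_pos'])-a['tool_pos'])*1000)
d=load('side18');im=d['pixels'][170:300,250:370,::-1];cv2.imwrite('pics/k18.png',cv2.resize(im,None,fx=4.6,fy=4.6,interpolation=cv2.INTER_CUBIC))
E
```

```text
t 19.4 pos [ 0.5414 -0.0285  0.0493] f [ 5.01 -0.07 -6.09] open 0.0242
x [ 9.844e-01 -1.761e-01  1.000e-04] z [ 2.e-04  4.e-04 -1.e+00] q [-1.900e-01  1.000e-03  1.932e+00  0.000e+00  1.209e+00 -1.300e-02]
[ -0.08568894 -50.27081025   0.1155743 ]
```

View pics/k18.png

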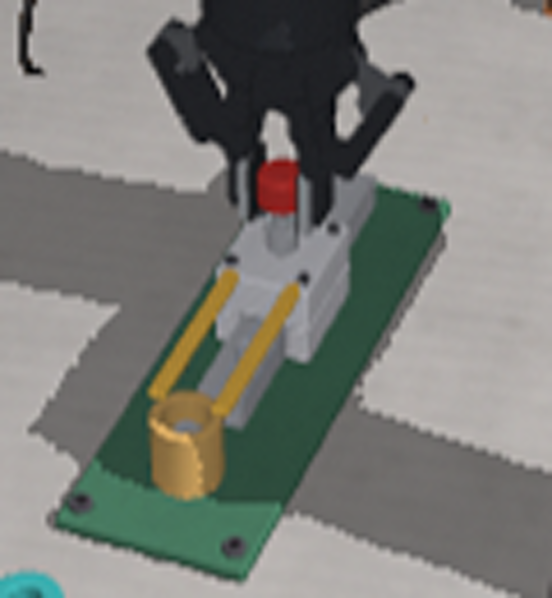

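Moved 50.3 mm and the fork is over the sleeve. Next I lower the pin.

>>> step_arm(increments="0 0 0.15 0 0 0;0 0 0.15 0 0 0;0 0 0.1 0 0 0;0 0 0.1 0 0 0;0 0 0.04 0 0 0;0 0 0 0 0 0;0 0 0 0 0 0")

```text
t: 19.98
tool_pos: [0.5415, -0.0286, 0.037]
tool_rot: [-3.129, 0.278, -0.0]
contact_force: [2.5, 1.1, 0.1]
opening: 0.024
```

```bash
python3 look.py 19;python3 - <<'E'
from h import *
d=load('side19');im=d['pixels'][170:300,250:370,::-1];cv2.imwrite('pics/k19.png',cv2.resize(im,None,fx=4.6,fy=4.6,interpolation=cv2.INTER_CUBIC))
E
```

```text
t 20.08 pos [ 0.5415 -0.0286  0.037 ] f [ 0.78  0.31 -0.3 ] open 0.0247
x [ 9.844e-01 -1.760e-01  1.000e-04] z [ 2.e-04  1.e-04 -1.e+00] q [-0.19   0.018  1.938  0.     1.185 -0.013]
```

View pics/k19.png

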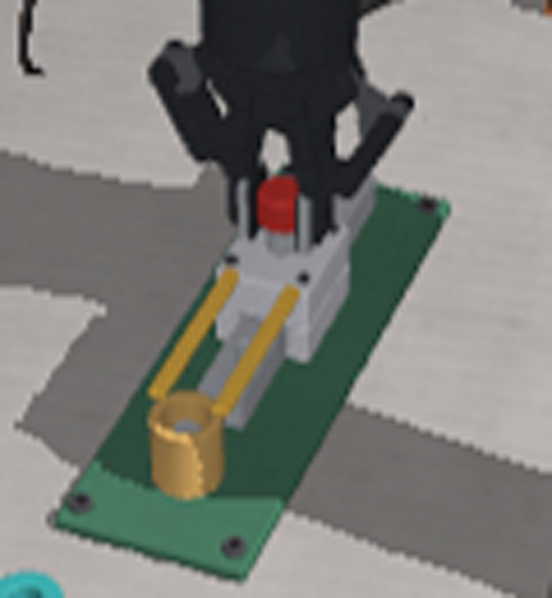

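>>> step_arm(increments="0 0 0.04 0 0 0;0 0 0 0 0 0;0 0 0 0 0 0")

```text
t: 20.33
tool_pos: [0.5416, -0.0287, 0.0369]
tool_rot: [-3.129, 0.278, 0.0]
contact_force: [-1.8, 1.6, 6.8]
opening: 0.0245
```

```bash
python3 look.py 20;python3 - <<'E'
from fit2 import *
# knob fit in the pre-lift (14) and now: does knob silhouette match z=.075-.097 at expected place?
d=load('side20')
m=cv2.inRange(cv2.cvtColor(d['pixels'],cv2.COLOR_RGB2HSV),(0,130,50),(9,255,255))
ys,xs=np.nonzero(m[195:235,300:325]);print('red rows',ys.min()+195,ys.max()+195,'cols',xs.min()+300,xs.max()+300)
for dz in(0,.003,.010): print(dz,cen(d,.5325+.0088,-.0775+.0492,.075+dz,.097+dz,.013))
d=load('side14');print(blob(d,(0,130,50),(9,255,255),(305,180,335,220)))
d=load('side18');m=cv2.inRange(cv2.cvtColor(d['pixels'],cv2.COLOR_RGB2HSV),(0,130,50),(9,255,255));ys,xs=np.nonzero(m[195:235,300:325]);print('lifted rows',ys.min()+195,ys.max()+195)
d=load('side20');im=d['pixels'][200:300,250:350,::-1];cv2.imwrite('pics/k20.png',cv2.resize(im,None,fx=6,fy=6,interpolation=cv2.INTER_CUBIC))
d=load('side20');cv2.imwrite('pics/s20.png',d['pixels'][:,:,::-1])
E
```

```text
t 20.43 pos [ 0.5416 -0.0287  0.0369] f [-0.99  2.03  5.69] open 0.0242
x [ 9.844e-01 -1.760e-01 -1.000e-04] z [-1.e-04  0.e+00 -1.e+00] q [-0.19   0.019  1.937  0.     1.186 -0.013]
red rows 208 220 cols 306 314
0 (array([310.9042689 , 214.23075603]), array([305.2, 207. ]), array([316.5, 221.5]))
0.003 (array([310.89543158, 213.22647482]), array([305.2, 206. ]), array([316.5, 220.5]))
0.01 (array([310.87470068, 210.87206454]), array([305.2, 203.6]), array([316.5, 218.2]))
(array([318.75247525, 201.8019802 ]), (314, 196, 11, 12))
lifted rows 205 216
```

View pics/k20.png

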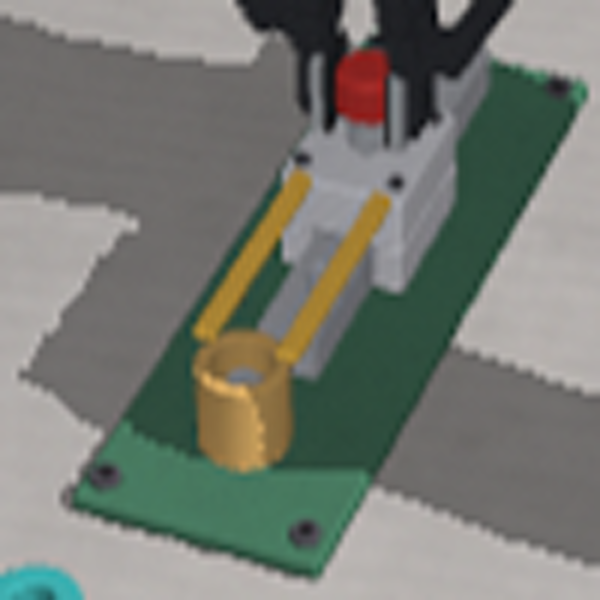

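View pics/s20.png

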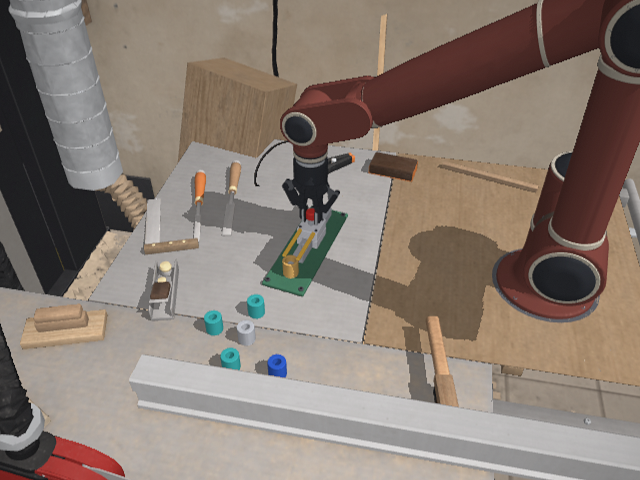

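```bash
python3 - <<'E'
from station import ctrl
print(ctrl.finish_job()); o=ctrl.get_obs();print(o['t'],o['tool_pos'],o['contact_force'],o['opening'])
E
```

```text
the job is handed in; nothing more can be done
None
the job is handed in; nothing more can be done
```

I put the brass sleeve fully down on the gauge pin and lifted the plunger about 12.5 mm. I then slid the carriage one hole, 50.3 mm by the tool reading, and let the pin drop home. I handed in at about 20.4 s with the fingers still closed on the knob at 40 N. No verdict was reported, so the points below are my own last checks.

**Last checks**
- **Sleeve:** its outline in the side view matches a sleeve standing on the base plate, about 1 mm from where I placed the pin. The fork reaches over its rim.
- **Plunger:** the tool height returned to its starting home value (0.037 m). A further push of about 1 mm met a firm stop at about 6 N, and the knob's outline agrees with 0 mm lift.
- **Grip:** the opening is 24 mm on the 26 mm knob.
- **Bystanders:** the steel sleeve stands upright on the bench. The clamp and sanding block look unmoved in the side view, though I did not measure them, and the arm hides part of the clamp.

**What disagreed**
- **Tool height:** the reported z is about 29.5 mm lower than the real fingertips. I found this by lowering the shut fingers onto the bench until they touched, which peaked at about 12 N, and I corrected for it from then on.
- **Top camera:** it read about 6 mm lower in y than the side camera. The side camera agreed with the robot to about 1 mm, so I used that one.

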